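# Pack the microscope lenses in the dry box and leak-check its lid

## Robot

A 6-joint arm with a two-finger parallel gripper is mounted at the origin on the work surface. World frame = base frame: x ahead of the robot, y to its left, z up, the work surface at z = 0. Lengths are in mm, angles in rad, forces in N, time in s.
With the tool pointing down it reaches from about 350 to 875 mm from the base axis. Payload 4.2 kg.
Tool frame: the origin (TCP) lies at the very end of the fingers, on their centre line; the grasp point (between the pads) lies arm.grip_point_offset behind it (arm.grip_point_offset is the distance from the TCP to the grasp point, in mm); z points along the fingers, y is the line along which they close (so a half turn about z gives the same grasp; the last joint's range is limited). The gripper opens to 85 mm and grips with 20 to 120 N. Pads are 22 mm wide; open, the fingers measure 114 mm over their backs; the gripper's body (76 mm by 85 mm) begins 54 mm behind the grasp point. The pads swing forward as they close: fully open they stand 13 mm farther back than shut.
Start: joints at [1.406, 0.385, 0.008, 0, -1.194, -0.259], TCP at [256.984, 569.701, 231.312] pointing down, gripper open.
Joint ranges: [-3.14, 3.14], [-1.21, 2.06], [-1.07, 1.41], [-3.16, 2.05], [-2.99, -0.16], [-3.1, 3.1]. Speed limits (rad/s): [2.79, 2.79, 3.14, 3.14, 3.14, 3.14].

## Interface

Orientations are given as a unit quaternion [x, y, z, w].
In Python, from bench import arm, cams, ticket gives the robot as it stands.
- The arm moves only by the tool servo_tool, never from a script. Its argument "commands" is a list that holds one entry, the list of rows, each a list of 7 numbers: the closure in counts, from 0 (fully open) to 255 (shut), then the shift along the tool's x, y, z in m, then the turn, a rotation vector about the tool's x, y, z in degrees. In form: [[[grip, x, y, z, ax, ay, az], ...]]. A call has 1 to 10 rows; each row shifts and turns the commanded pose from where the row before left it, along the tool's axes as they then stand; what a row does not reach is not made up. A row lasts 1/12 s, in which the tool goes at most 41.7 mm and 7.16 degrees, less where a joint would pass 70% of its speed; a pose out of reach is approached as far as the arm can. A call with a gripper value outside its range is refused whole. The fingers move at their own pace and stop on an object; the grip force is fixed at half the most. Time passes only in rows, so rows that do not move let the fingers close. It gives the time, the measured TCP pose, the force, the opening and the grip force at its end, in the units of the state.
- arm.read_state(): the state, without advancing time (a new reading comes with each control period).
- cams.get_image(name): name is "side" or "top"; returns a dict with "frame" (420x560x3 uint8, blue, green, red), "K" (3x3 intrinsics, pixels), "k1" (the pictures are not rectified: a ray, as slopes to the right and down, at radius r is drawn at 1 + k1 r^2 times it, then the intrinsics apply), "T" (4x4, takes a point from camera to world coordinates). Camera axes: x right, y up, looking along -z (the intrinsics and any distortion apply to the point x, -y, -z); pixel columns grow to the right and rows downward; lengths in mm; the calibration is good to about 2 mm. A picture is of the moment at which its call begins. There is no depth.
- ticket.job_done(): hands the job in; it is judged then, once.
The state is a dict: "clock": time; "joints": joint angles; "joint_vel": joint speeds; "joint_efforts": joint torques, N m; "position": TCP position; "ee_rot": TCP orientation; "contact_force": force on the tool from outside, world axes, zero at the start; "wrist_torque": the same for the moment, N m; "gripper_width": finger opening in mm; "grasp_force": force on a finger pad.
Only numpy, scipy, OpenCV 4.12 (cv2) and the standard library are available. Lean on these libraries where they do the work, as an engineer would, in place of code of your own. Each camera call takes 0.05 s, during which the arm holds its last target. There are 200 camera calls.

## Task

Put the microscope lenses away for the holiday: open the dry box, stand every lens case upright inside without dropping any, add the leak tester's tone sender, and shut the lid fully. Then take the receiver wand from its charging cradle and run its tip along the lid seam, close against it (well within a centimetre) and steadily at about 2 cm a second, starting beside the hinge on the left, along the left side, across the front and back along the right side to the hinge. Finally stand the wand fully down in its cradle; leave the other things on the bench where they are and upright.

Things in the scene. Friction and masses are not known exactly. Their poses are not given: they have to be found in the camera images.
- drybox: the airtight dry box, fixed to the bench: grey walls, pale metal flange round the mouth, white lid. Origin at the centre of its underside; x points to the hinge side, y along the hinge line, z up. Inside 170 mm (x) by 260 mm (y), inner floor 12 mm above the bench, plain with no dividers; walls 8 mm. The flat flange top is 95 mm above the bench and measures 222 mm (x) by 312 mm (y) outside
- lid (a joint): lid angle, rad: 0 shut on its gasket, opens upward to 1.75 about the hinge line, which runs along the box's y axis at x = +116 mm, 98 mm above the bench; a friction hinge, so it stays at any angle it is left at (about 5 N at the handle moves it). It starts ajar. Shut, the 10 mm thick lid covers 207 mm (x -95 to +112) by 280 mm (y -140 to +140) in the box's frame, upper face 108 mm above the bench, so that 16 mm of flange shows outside its front and side edges
- lid_handle (a point): middle of the lid's handle: a round bar 10 mm thick, 110 mm long, parallel to the hinge line, its centre line 38 mm off the lid's upper face and 189 mm from the hinge line (48 mm above it when shut), 22 mm from the lid's front edge; on two 10 mm posts at its ends
- cradle_seat (a point): seat of the wand's charging cradle, a fixed grey block 70 x 70 mm and 86 mm tall on a foot of 110 x 90 mm: this point is on the axis of its upright round socket, at the shoulder 62 mm above the bench where the wand's handle rests. The socket is 31 mm wide and 24 mm deep above the shoulder and 19 mm wide below it
- probe: the leak tester's receiver wand (0.14 kg); origin at the point of its tip, z along the wand from tip to handle. Thin tip tube 7 mm wide, from 0 to 50 mm; black round handle 26 mm in diameter from 50 to 155 mm (rounded end at 162 mm). Grip the handle about 110 to 120 mm above the tip's point. It starts upright in the cradle, tip down, its point 12 mm above the bench (50 mm below the seat)
- sender_mid (a point): the leak tester's tone sender, a black block 70 (x) by 46 (y) by 40 mm tall with a round metal grille on top (0.16 kg). This point is its centre, 20 mm above its foot; it lies flat
- case0_mid (a point): lens case, an upright cylinder 52 mm in diameter and 64 mm tall (0.18 kg): black barrel, wide metal screw cap. None if absent at this start. This point is its centre, 32 mm above its foot; z is its axis. Handle it upright
- case1_mid (a point): lens case, an upright cylinder 52 mm in diameter and 64 mm tall (0.18 kg): black barrel, wide metal screw cap. None if absent at this start. This point is its centre, 32 mm above its foot; z is its axis. Handle it upright
- case2_mid (a point): lens case, an upright cylinder 52 mm in diameter and 64 mm tall (0.18 kg): black barrel, wide metal screw cap. None if absent at this start. This point is its centre, 32 mm above its foot; z is its axis. Handle it upright
- case3_mid (a point): lens case, an upright cylinder 52 mm in diameter and 64 mm tall (0.18 kg): black barrel, wide metal screw cap. None if absent at this start. This point is its centre, 32 mm above its foot; z is its axis. Handle it upright
- dropper: bystander: amber dropper bottle with rubber teat, 44 mm in diameter, 101 mm tall; origin under its centre
- dishes: bystander: stack of three clear dishes, 80 mm in diameter, 45 mm tall; origin under its centre
- tape: bystander: roll of yellow tape lying flat, 104 mm in diameter, 48 mm tall; origin under its centre
- slidebox: bystander: flat cardboard slide box 102 x 87 x 38 mm with a grey lid; origin under its centre
- beaker: bystander: glass beaker 84 mm in diameter, 95 mm tall; origin under its centre
- seam0 (a point): point 0 of 9 on the lid seam, in order of the scan: hinge end of the left side (left is +y). It lies on the line where the edge of the shut lid meets the flange top, 95 mm above the bench; fixed to the box
- seam1 (a point): point 1 of 9 on the lid seam, in order of the scan: middle of the left side (left is +y). It lies on the line where the edge of the shut lid meets the flange top, 95 mm above the bench; fixed to the box
- seam2 (a point): point 2 of 9 on the lid seam, in order of the scan: front left corner (left is +y). It lies on the line where the edge of the shut lid meets the flange top, 95 mm above the bench; fixed to the box
- seam3 (a point): point 3 of 9 on the lid seam, in order of the scan: front, left of centre (left is +y). It lies on the line where the edge of the shut lid meets the flange top, 95 mm above the bench; fixed to the box
- seam4 (a point): point 4 of 9 on the lid seam, in order of the scan: front centre (left is +y). It lies on the line where the edge of the shut lid meets the flange top, 95 mm above the bench; fixed to the box
- seam5 (a point): point 5 of 9 on the lid seam, in order of the scan: front, right of centre (left is +y). It lies on the line where the edge of the shut lid meets the flange top, 95 mm above the bench; fixed to the box
- seam6 (a point): point 6 of 9 on the lid seam, in order of the scan: front right corner (left is +y). It lies on the line where the edge of the shut lid meets the flange top, 95 mm above the bench; fixed to the box
- seam7 (a point): point 7 of 9 on the lid seam, in order of the scan: middle of the right side (left is +y). It lies on the line where the edge of the shut lid meets the flange top, 95 mm above the bench; fixed to the box
- seam8 (a point): point 8 of 9 on the lid seam, in order of the scan: hinge end of the right side (left is +y). It lies on the line where the edge of the shut lid meets the flange top, 95 mm above the bench; fixed to the box
Not all that is in view belongs to the job. Leave any green or red look-alike of the part that bears sender_mid alone.

How it is judged:
By the outcome, as a careful person would: the job done as asked, in the order asked, and still so for the second after the job is handed in, with the robot touching nothing.
Of case0, case1, case2, case3 only 2 to 3 are there at a start; the rules pass over those that are not, and their reading is None.
At some moment in a run one of case0, case1, case2, case3, sender may be knocked a few centimetres aside while the robot is not near it.
It also fails if it takes over 210 s, if anything falls off the work surface, if the arm or the gripper's body presses on something with over 40 N, if the wrist force passes 120 N, or if a joint passes its speed limit or range.

## Working session

There is one attempt and no reset: what is moved stays moved. The work goes in short steps, Python scripts to look and compute and a tool call to move; the robot and the scene stay as the last step left them, time stands still between calls to the robot, and variables do not carry over. Pictures are saved under pics/ and viewed, at most 18 in all, crops included, and the job is handed in when it is done.

Besides the shell and the picture viewer there is one more tool, called after ">>>" in YAML: its name, and indented under it one key for each argument. servo_tool: Moves the arm, as the interface text tells. Its arguments: {"type":"object","properties":{"commands":{"type":"array","items":{"type":"array","items":{"type":"array","items":{"type":"number"}}}}},"required":["commands"]}

```bash
ls; mkdir -p pics
cat > h.py <<'E'
import numpy as np, cv2
from scipy.spatial.transform import Rotation as R
from bench import arm, cams, ticket
def pt2px(c,P):
    T=np.array(c["T"]);p=np.linalg.inv(T)@np.append(P,1);x,y=p[0]/-p[2],-p[1]/-p[2]
    f=1+c["k1"]*(x*x+y*y);K=np.array(c["K"]);return (K@[x*f,y*f,1])[:2]
def ray(c,u,v):
    K=np.array(c["K"]);d=np.linalg.inv(K)@[u,v,1];xd=d[:2];x=xd.copy()
    for _ in range(20): x=xd/(1+c["k1"]*(x@x))
    T=np.array(c["T"]);return T[:3,3],T[:3,:3]@np.array([x[0],-x[1],-1])
def onz(c,u,v,z):
    o,d=ray(c,u,v);return o+d*(z-o[2])/d[2]
E
python3 - <<'E'
from h import *
s=arm.read_state();print({k:np.round(v,3) for k,v in s.items()},arm.grip_point_offset)
for n in("top","side"):
    c=cams.get_image(n);print(n,c["K"],c["k1"],np.round(c["T"],3).tolist());cv2.imwrite(f"pics/{n}0.png",cv2.resize(c["frame"],(800,600),interpolation=cv2.INTER_CUBIC))
E
```

```text
pics
{'clock': np.float64(0.0), 'joints': array([ 1.406e+00,  3.860e-01,  7.000e-03, -1.000e-03, -1.194e+00,
       -2.590e-01]), 'joint_vel': array([ 0.001, -0.   , -0.   ,  0.   , -0.   ,  0.001]), 'joint_efforts': array([ 0.0000e+00, -3.9229e+01,  1.8841e+01,  4.1860e+00, -5.0000e-03,
       -0.0000e+00]), 'position': array([256.752, 569.187, 230.223]), 'ee_rot': array([ 0.978, -0.21 , -0.   ,  0.001]), 'contact_force': array([ 0.707,  0.296, -0.338]), 'wrist_torque': array([-0.071,  0.011,  0.03 ]), 'grasp_force': np.float64(0.0), 'gripper_width': np.float64(85.405)} 18.700000000000003
top [[441.56355898   0.         276.53203536]
 [  0.         441.56355898 204.3886426 ]
 [  0.           0.           1.        ]] -0.08636552282282026 [[0.135, 0.969, -0.205, 220.333], [-0.991, 0.133, -0.026, 13.835], [0.002, 0.207, 0.978, 1370.83], [0.0, 0.0, 0.0, 1.0]]
side [[394.38635386   0.         277.55050105]
 [  0.         394.38635386 209.21163759]
 [  0.           0.           1.        ]] 0.018166618810140416 [[0.679, 0.465, -0.569, -145.368], [-0.734, 0.408, -0.543, -553.505], [-0.02, 0.786, 0.618, 758.568], [0.0, 0.0, 0.0, 1.0]]
```

View pics/top0.png

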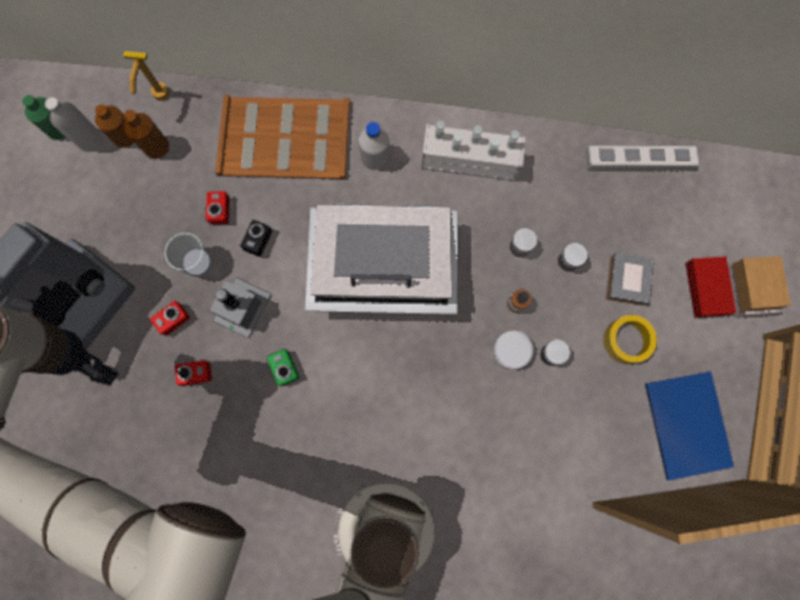

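View pics/side0.png

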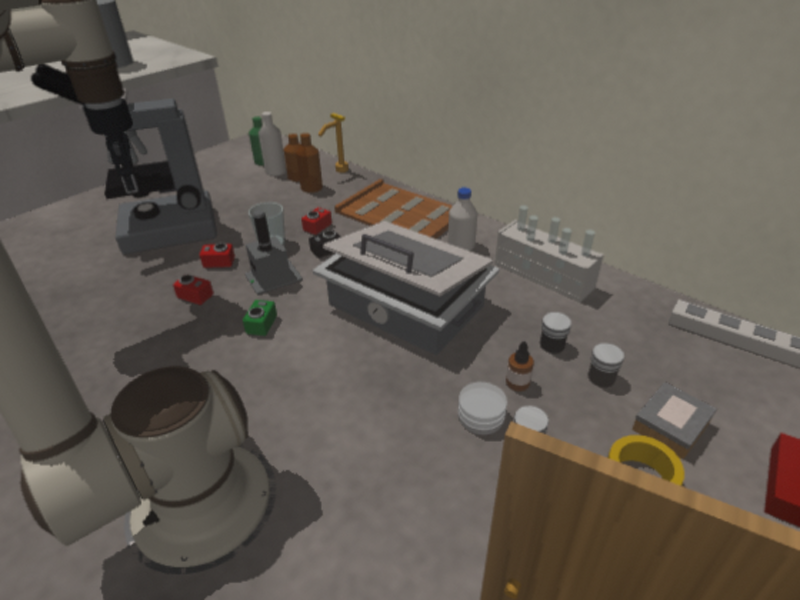

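The top view (800-px scale) shows:
- **Box:** the lid is ajar at (382,258), with its handle at about (381,281).
- **Case caps:** (525,241), (574,256) and (557,352).
- **Other items:** dishes (513,350), dropper (520,299), beaker (187,252), cradle (240,305).
- **Sender candidates:** the blocks are black (256,238), red (216,207), (169,317), (192,373) and green (282,366). The sender is described as black, so the one at (256,238) fits. I'll confirm it in a crop.

Run:
```python
from h import *
t=cams.get_image("top");s=cams.get_image("side")
f=t["frame"];g=cv2.cvtColor(f,cv2.COLOR_BGR2GRAY)
a=cv2.resize(f[120:250,110:200],(400,578),interpolation=cv2.INTER_CUBIC)
b=cv2.resize(f[135:230,205:330],(400,304),interpolation=cv2.INTER_CUBIC)
b2=cv2.resize(s["frame"][140:250,210:355],(400,290),interpolation=cv2.INTER_CUBIC)
im=np.zeros((594,800,3),np.uint8);im[:578,:400]=a;im[:304,400:]=b;im[304:594,400:]=b2
cv2.imwrite("pics/crop1.png",im)
def blobs(c,m,zs,amin=40,amax=3000):
    n,l,st,ce=cv2.connectedComponentsWithStats(m.astype(np.uint8))
    for i in range(1,n):
        if amin<st[i,4]<amax: 
            x,y,w,h=st[i,:4];print(st[i,:5],np.round(onz(c,x+w/2-.5,y+h/2-.5,zs),0))
m=np.zeros_like(g,bool);m[150:270,340:420]=g[150:270,340:420]>150
print("caps z64");blobs(t,m,64)
g2=cv2.cvtColor(s["frame"],cv2.COLOR_BGR2GRAY);m=np.zeros_like(g2,bool);m[210:310,320:450]=g2[210:310,320:450]>160
print("caps side");blobs(s,m,64)
m=np.zeros_like(g,bool);m[150:180,165:192]=g[150:180,165:192]<45
print("sender");blobs(t,m,40)
hsv=cv2.cvtColor(f,cv2.COLOR_BGR2HSV)
m=np.zeros_like(g,bool);m[175:215,145:192]=g[175:215,145:192]<45
print("wand");blobs(t,m,212,10)
```

```text
caps z64
[360 160  16  15 194] [ 650. -215.   64.]
[395 170  16  16 200] [ 631. -326.   64.]
[346 232  26  26 532] [ 407. -210.   64.]
[382 238  17  16 216] [ 416. -304.   64.]
caps side
[364 286  18   8  51] [ 420. -302.   64.]
sender
[169 157  22  22 185] [576. 368.  40.]
wand
[172 175  13   4  34] [504. 322. 212.]
[156 206  12   9  74] [406. 349. 212.]
[174 208   9   7  37] [410. 304. 212.]
```

View pics/crop1.png

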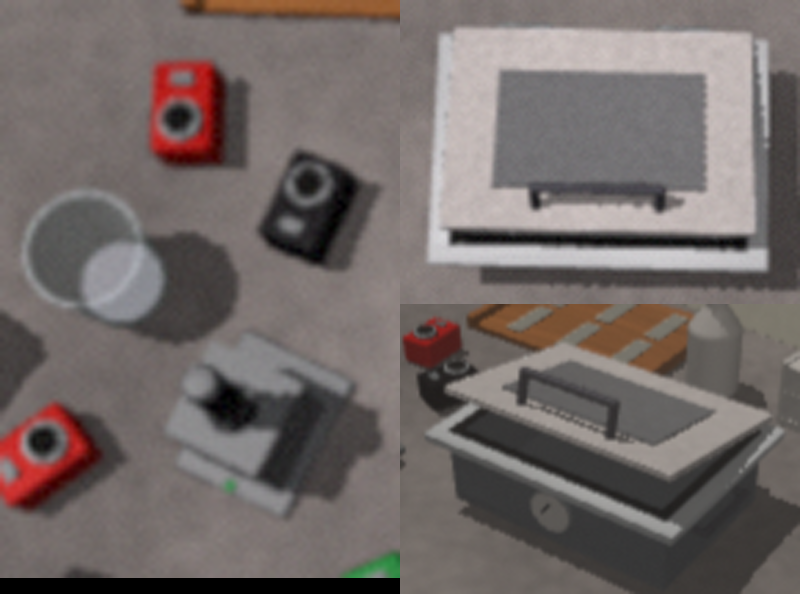

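The crop confirms it: the black block with a round metal grille at crop (310,207) is the sender, while the others are red or green. The wand's grey end is at crop (199,383) in the cradle.

```bash
cat >> h.py <<'E'
def edge(g,p,q,n,L=4,N=25):
    """subpixel strongest falling edge bright->dark going along n from segment p-q; returns pts"""
    p,q,n=map(np.float64,(p,q,n));n/=np.linalg.norm(n);o=[]
    for a in np.linspace(.08,.92,N):
        b=p+a*(q-p);s=np.arange(-L,L+.01,.25);xy=b+s[:,None]*n
        v=cv2.remap(g.astype(np.float32),xy[:,0].astype(np.float32)[None],xy[:,1].astype(np.float32)[None],cv2.INTER_LINEAR)[0]
        d=np.convolve(np.diff(v),np.ones(3)/3,'same');i=np.argmin(d);o.append(xy[i]+n*.125)
    return np.array(o)
def fitl(P):
    P=P[:,:2]
    for _ in range(3):
        vx,vy,x,y=cv2.fitLine(P.astype(np.float32),cv2.DIST_HUBER,0,.01,.01).ravel();r=(P-[x,y])@[-vy,vx];P=P[abs(r)<max(2*r.std(),1e-3)]
    return np.array([x,y]),np.array([vx,vy])
def inter(a,b):
    t=np.linalg.solve(np.c_[a[1],-b[1]],b[0]-a[0]);return a[0]+t[0]*a[1]
E
python3 - <<'E'
from h import *
t=cams.get_image("top");s=cams.get_image("side");g=cv2.cvtColor(t["frame"],cv2.COLOR_BGR2GRAY)
FL,FR,BR,BL=(213.7,217),(320,219.4),(320,147.5),(217.8,145.9)
def w(P,z): return np.array([onz(t,u,v,z) for u,v in P])
fr=fitl(w(edge(g,FL,FR,(0,1)),95));l=fitl(w(edge(g,FL,BL,(-1,0)),95));r=fitl(w(edge(g,FR,BR,(1,0)),95))
a=inter(fr,l);b=inter(fr,r);print("FL,FR",a,b,np.linalg.norm(a-b),"dirs",[np.degrees(np.arctan(x[1][0]/x[1][1])) for x in(fr,)],[np.degrees(np.arctan(x[1][1]/x[1][0])) for x in(l,r)])
for p in (BL,BR): print(onz(t,*p,95))
# side flange check: front corners at crop
def sc(x,y): return 210+ (x-400)*145/400, 140+(y-304)*110/290
for p in((428,435),(674,540),(782,432)): print("side",onz(s,*sc(*p),95))
# sender corners
C=np.array([(300,150),(358,180),(322,265),(262,228)])/4.444+[110,120];W=w(C,40);print(W.round(0),W.mean(0));
# wand end & cradle
print("wand end",onz(t,*(np.array([199,383])/4.444+[110,120]),170), onz(s,260*.7,214*.7,170))
# lid front edge: lid angle
for p in((440,230),(755,235)):
    u=(np.array(p)-[400,0])/3.2+[205,135];print("lid",[onz(t,*u,z).round(0) for z in(130,150,170)])
u=(np.array([533,190])-[400,0])/3.2+[205,135];v=(np.array([663,190])-[400,0])/3.2+[205,135];print([ (onz(t,*u,z)+onz(t,*v,z))/2 for z in(170,190,210)])
# triangulate handle end side: top (533,185)&(663,188)->side crop (522,372),(614,405)
def tri(u,v):
    o1,d1=ray(t,*u);o2,d2=ray(s,*v);k=np.linalg.lstsq(np.c_[d1,-d2],o2-o1,rcond=None)[0];A,B=o1+k[0]*d1,o2+k[1]*d2;return (A+B)/2,np.linalg.norm(A-B)
print(tri(u,sc(522,372)),tri(v,sc(614,405)))
im=np.hstack([cv2.resize(s["frame"][130:215,150:230],(400,425),interpolation=3),cv2.resize(s["frame"][210:310,320:440],(400,333),interpolation=3) if 0 else cv2.resize(s["frame"][215:300,355:435],(400,425),interpolation=3)])
cv2.imwrite("pics/crop2.png",im)
E
```

```text
FL,FR [425.50342 227.46991] [460.85675  -83.034424] 312.51047 dirs [np.float32(-6.495596)] [np.float32(6.476829), np.float32(6.5778112)]
[644.1593957  249.48659087  95.        ]
[681.29634971 -59.59219251  95.        ]
side [422.26062124 217.35360101  95.        ]
side [457.12982338 -88.78229575  95.        ]
side [671.76499135 -59.88331318  95.        ]
[[620. 383.  40.]
 [603. 337.  40.]
 [538. 351.  40.]
 [559. 399.  40.]] [579.89807258 367.47514287  40.        ]
wand end [420.97890784 381.90377807 170.        ] [418.72574841 375.58434766 170.        ]
lid [array([450., 214., 130.]), array([447., 210., 150.]), array([443., 207., 170.])]
lid [array([484., -67., 130.]), array([480., -66., 150.]), array([476., -64., 170.])]
[array([496.9110613 ,  76.16170426, 170.        ]), array([492.30461013,  75.12365114, 190.        ]), array([487.69815896,  74.08559802, 210.        ])]
(array([485.7648223 , 131.80238722, 181.89067452]), np.float64(1.9475644805285615)) (array([500.45735736,  21.00059003, 181.91255617]), np.float64(3.4364700849519285))
```

View pics/crop2.png

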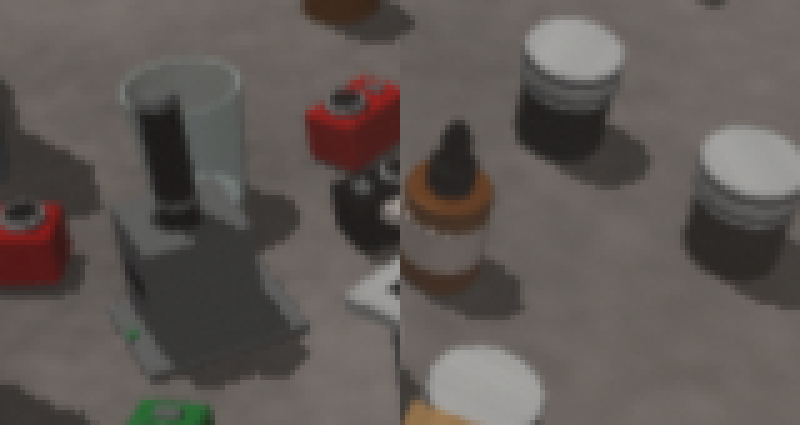

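The box measures yaw 6.5° and centre (553.5, 84.8). The triangulated handle gives a lid angle of about 0.2 and a radius of 196, against 195 expected. I'll turn the tool to match the box (tool x = −by, y = −bx, z down).

>>> servo_tool:
  commands:
    - [[0,0,0,-0.004,0,0,6.59],[0,0,0,-0.004,0,0,6.59],[0,0,0,-0.004,0,0,6.59],[0,0,0,-0.004,0,0,6.59],[0,0,0,-0.004,0,0,6.59],[0,0,0,-0.004,0,0,6.59],[0,0,0,-0.004,0,0,6.59],[0,0,0,-0.004,0,0,6.59],[0,0,0,-0.004,0,0,6.59],[0,0,0,0,0,0,0]]

```text
clock: 1.13
position: [257.1, 570.1, 268.2]
ee_rot: [0.745, -0.667, -0.0, -0.001]
contact_force: [-0.6, 0.5, -0.7]
gripper_width: 85.4
grasp_force: 0.0
```

```bash
cat >> h.py <<'E'
PSI=np.radians(6.5);BO=np.array([553.5,84.8]);BR=np.array([[np.cos(PSI),np.sin(PSI)],[-np.sin(PSI),np.cos(PSI)]])
def box(p): p=np.array(p);return np.append(BR@(p[:2]-BO),p[2] if len(p)>2 else 0)
def st():
    s=arm.read_state();Rm=R.from_quat(s["ee_rot"]).as_matrix()
    print("t%.2f box"%s["clock"],box(s["position"]).round(1),"phi",round(float(np.degrees(np.arctan2(Rm[1,0],Rm[0,0]))),2),"tilt",Rm[:2,2].round(4),"F",np.round(s["contact_force"],1),"w",round(float(s["gripper_width"]),1),"gf",round(float(s["grasp_force"]),1),"j",np.round(s["joints"],2))
    return s
E
python3 -c "
from h import *
st()
for n,p in dict(c0=(650,-215),c1=(631,-326),c2=(416,-304),send=(580,367),wand=(420,379)).items(): print(n,box(p).round(0))
t=cams.get_image('top')
for n,p,z in(('dish',(513,350),45),('drop',(520,299),101),('beak',(184,248),95),('tape',(632,340),48),('crad',(110+270/4.444,120+395/4.444),86)): q=np.array(p)*(1 if n=='crad' else .7); print(n,box(onz(t,*q,z)).round(0))
"
```

```text
t1.13 box [-239.6  515.7  268.2] phi -83.69 tilt [0.0005 0.0015] F [-0.6  0.5 -0.7] w 85.4 gf 0.0 j [ 1.41  0.36  0.07  0.   -1.27 -1.3 ]
c0 [  62. -309.    0.]
c1 [  30. -417.    0.]
c2 [-181. -371.    0.]
send [ 58. 277.   0.]
wand [-99. 307.   0.]
dish [-179. -282.   45.]
drop [ -80. -287.  101.]
beak [ 16. 420.  95.]
tape [-153. -538.   48.]
crad [-88. 285.  86.]
```

>>> servo_tool:
  commands:
    - [[0,0.026,-0.009,0,0,0,0],[0,0.026,-0.009,0,0,0,0],[0,0.026,-0.009,0,0,0,0],[0,0.026,-0.009,0,0,0,0],[0,0.026,-0.009,0,0,0,0],[0,0.026,-0.009,0,0,0,0],[0,0.026,-0.009,0,0,0,0],[0,0.026,-0.009,0,0,0,0],[0,0.026,-0.009,0,0,0,0],[0,0.026,-0.009,0,0,0,0]]

```text
clock: 2.02
position: [375.6, 319.9, 267.1]
ee_rot: [0.747, -0.665, -0.0, 0.0]
contact_force: [-0.6, 0.4, 0.2]
gripper_width: 85.2
grasp_force: 0.0
```

>>> servo_tool:
  commands:
    - [[0,0.026,-0.009,0,0,0,0],[0,0.026,-0.009,0,0,0,0],[0,0.026,-0.009,0,0,0,0],[0,0.026,-0.009,0,0,0,0],[0,0.026,-0.009,0,0,0,0],[0,0.026,-0.009,0,0,0,0],[0,0.026,-0.009,0,0,0,0],[0,0.026,-0.009,0,0,0,0],[0,0.026,-0.009,0,0,0,0],[0,0,0,0,0,0,0]]

```text
clock: 2.85
position: [482.9, 94.8, 266.9]
ee_rot: [0.745, -0.667, 0.0, 0.001]
contact_force: [-1.2, 1.5, -1.3]
gripper_width: 85.6
grasp_force: 0.0
```

```bash
python3 -c "
from h import *
st()"
```

```text
t2.85 box [-69.   17.9 266.9] phi -83.66 tilt [-0.0006 -0.001 ] F [-1.2  1.5 -1.3] w 85.6 gf 0.0 j [ 0.52  0.13 -0.25  0.   -1.19 -0.41]
```

>>> servo_tool:
  commands:
    - [[0,0.006,-0.003,0.01,0,0,0],[0,0.006,-0.003,0.012,0,0,0],[0,0.006,-0.002,0.013,0,0,0],[0,0,0,0.014,0,0,0],[0,0,0,0.014,0,0,0],[0,0,0,0.014,0,0,0],[0,0,0,0.014,0,0,0],[0,0,0,0.013,0,0,0],[0,0,0,0,0,0,0]]

```text
clock: 3.6
position: [489.6, 80.7, 159.9]
ee_rot: [0.746, -0.666, -0.002, 0.003]
contact_force: [-1.1, -0.5, -0.2]
gripper_width: 85.1
grasp_force: 0.0
```

>>> servo_tool:
  commands:
    - [[120,0,0,0,0,0,0],[160,0,0,0,0,0,0],[200,0,0,0,0,0,0],[240,0,0,0,0,0,0],[255,0,0,0,0,0,0],[255,0,0,0,0,0,0],[255,0,0,0,0,0,0],[255,0,0,0,0,0,0],[255,0,0,0,0,0,0]]

```text
clock: 4.35
position: [493.8, 81.3, 163.9]
ee_rot: [0.746, -0.666, 0.001, -0.002]
contact_force: [5.4, -1.3, -2.3]
gripper_width: 8.3
grasp_force: 58.4
```

```bash
python3 -c "
from h import *
st()
import math
th0=.195
for th in np.arange(.2,1.71,.1):
    a=th+math.atan2(48,189);print(round(th,2),round(116-195*math.cos(a),1),round(98+195*math.sin(a)-18.7,1))
"
```

```text
t4.35 box [-59.7   3.3 163.9] phi -83.56 tilt [0.0042 0.0011] F [ 5.4 -1.3 -2.3] w 8.3 gf 58.4 j [ 0.49  0.24 -0.39  0.   -0.94 -0.38]
0.2 -59.7 163.9
0.3 -50.4 181.0
0.4 -39.4 197.1
0.5 -26.9 212.0
0.6 -12.9 225.6
0.7 2.4 237.8
0.8 18.8 248.3
0.9 36.1 257.2
1.0 54.3 264.3
1.1 73.0 269.5
1.2 92.3 272.8
1.3 111.7 274.3
1.4 131.2 273.7
1.5 150.5 271.2
1.6 169.5 266.8
1.7 188.0 260.5
```

The gripped bar is exactly on the predicted arc, at θ = 0.2, so I'll follow that arc.

>>> servo_tool:
  commands:
    - [[255,0,-0.0046,-0.0086,0,0,0],[255,0,-0.0047,-0.0085,0,0,0],[255,0,-0.0054,-0.0082,0,0,0],[255,0,-0.0056,-0.0079,0,0,0],[255,0,-0.0061,-0.0076,0,0,0],[255,0,-0.0064,-0.0073,0,0,0],[255,0,-0.0069,-0.0069,0,0,0],[255,0,-0.0071,-0.0067,0,0,0],[255,0,-0.0075,-0.0063,0,0,0],[255,0,-0.0078,-0.0059,0,0,0]]

```text
clock: 5.18
position: [549.9, 87.6, 234.5]
ee_rot: [0.745, -0.667, -0.004, 0.004]
contact_force: [-9.0, 2.9, 1.8]
gripper_width: 7.7
grasp_force: 58.9
```

>>> servo_tool:
  commands:
    - [[255,0,-0.0081,-0.0054,0,0,0],[255,0,-0.0083,-0.0051,0,0,0],[255,0,-0.0086,-0.0046,0,0,0],[255,0,-0.0087,-0.0043,0,0,0],[255,0,-0.009,-0.0038,0,0,0],[255,0,-0.0092,-0.0033,0,0,0],[255,0,-0.0093,-0.0028,0,0,0],[255,0,-0.0094,-0.0024,0,0,0],[255,0,-0.0096,-0.0019,0,0,0],[255,0,-0.0097,-0.0014,0,0,0]]

```text
clock: 6.02
position: [641.2, 98.0, 274.0]
ee_rot: [0.746, -0.666, -0.001, 0.001]
contact_force: [-5.3, 2.7, 6.0]
gripper_width: 7.7
grasp_force: 61.3
```

```bash
python3 -c "
from h import *
st()"
```

```text
t6.02 box [ 88.6   3.2 274. ] phi -83.54 tilt [-0.0038 -0.0003] F [-5.3  2.7  6. ] w 7.7 gf 61.3 j [ 0.4   0.4   0.14 -0.   -1.32 -0.29]
```

>>> servo_tool:
  commands:
    - [[255,0,-0.0097,-0.001,0,0,0],[255,0,-0.0097,-0.0005,0,0,0],[255,0,-0.0098,0,0,0,0],[255,0,-0.0097,0.0006,0,0,0],[255,0,-0.0097,0.001,0,0,0],[255,0,-0.0096,0.0015,0,0,0],[255,0,-0.0095,0.002,0,0,0],[255,0,-0.0093,0.0024,0,0,0],[255,0,0,0,0,0,0]]

```text
clock: 6.77
position: [720.7, 107.0, 267.5]
ee_rot: [0.746, -0.666, 0.001, -0.001]
contact_force: [2.1, 1.8, 4.4]
gripper_width: 8.2
grasp_force: 62.3
```

```bash
python3 -c "
from h import *
st()
t=cams.get_image('side');cv2.imwrite('pics/s1.png',cv2.resize(t['frame'][60:300,100:420],(800,600),interpolation=3))"
```

```text
t6.77 box [168.7   3.1 267.5] phi -83.56 tilt [0.0019 0.0002] F [2.1 1.8 4.4] w 8.2 gf 62.3 j [ 0.37  0.55  0.37  0.   -1.39 -0.26]
```

View pics/s1.png

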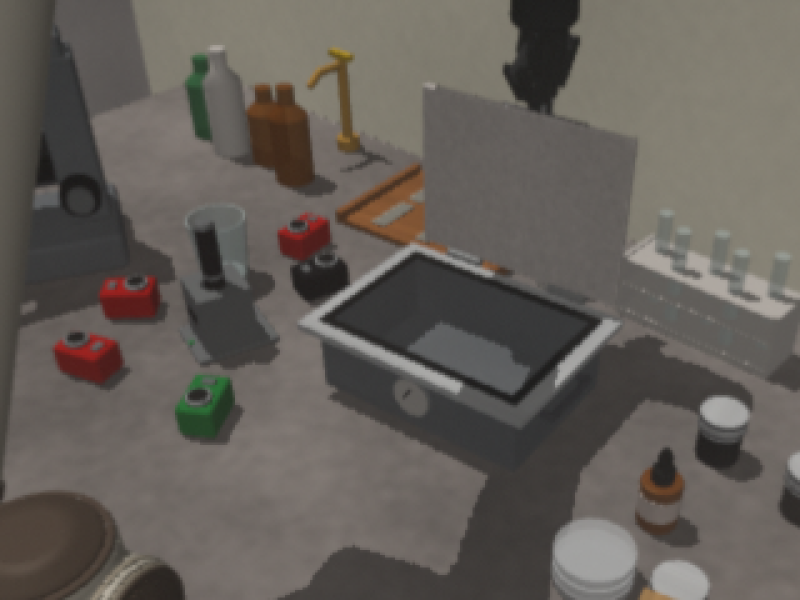

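The side picture shows the lid standing open, slightly past vertical, with the box empty. Next I release the handle and rise clear.

>>> servo_tool:
  commands:
    - [[180,0,0,0,0,0,0],[180,0,0,0,0,0,0],[180,0,0,0,0,0,0],[180,0,0,0,0,0,0],[180,0,0,-0.01,0,0,0],[180,0,0,-0.015,0,0,0],[180,0,0,-0.015,0,0,0],[180,0,0,-0.015,0,0,0],[180,0,0,-0.015,0,0,0],[180,0,0,-0.015,0,0,0]]

```text
clock: 7.65
position: [719.3, 106.2, 352.6]
ee_rot: [0.745, -0.667, 0.0, 0.0]
contact_force: [-0.1, -0.5, 0.3]
gripper_width: 25.3
grasp_force: 0.0
```

```bash
cat >> h.py <<'E'
def caps(z=64):
    t=cams.get_image("top");g=cv2.cvtColor(t["frame"],cv2.COLOR_BGR2GRAY);m=np.zeros_like(g);m[130:280,325:440]=g[130:280,325:440]>150
    n,l,S,c=cv2.connectedComponentsWithStats(m)
    for i in range(1,n):
        x,y,w,h,a=S[i]
        if a>100: print("cap",S[i].tolist(),box(onz(t,x+w/2-.5,y+h/2-.5,z)).round(0))
    return t
E
python3 -c "
from h import *
st();caps()"
```

```text
t7.65 box [167.2   2.5 352.6] phi -83.6 tilt [-0.0001 -0.0002] F [-0.1 -0.5  0.3] w 25.3 gf 0.0 j [ 0.37  0.53  0.54  0.   -1.58 -0.26]
cap [360, 160, 16, 15, 194] [  62. -308.   64.]
cap [395, 170, 16, 16, 202] [  31. -417.   64.]
cap [346, 231, 26, 27, 537] [-178. -276.   64.]
cap [382, 237, 17, 17, 219] [-179. -371.   64.]
```

>>> servo_tool:
  commands:
    - [[100,0.026,0.009,0,0,0,0],[60,0.026,0.009,0,0,0,0],[0,0.026,0.009,0,0,0,0],[0,0.026,0.009,0,0,0,0],[0,0.026,0.009,0,0,0,0],[0,0.026,0.009,0,0,0,0],[0,0.026,0.009,0,0,0,0],[0,0.026,0.009,0,0,0,0],[0,0.026,0.009,0.01,0,0,0],[0,0.026,0.009,0.02,0,0,0]]

```text
clock: 8.53
position: [659.5, -163.7, 324.1]
ee_rot: [0.746, -0.666, 0.003, -0.002]
contact_force: [1.4, 0.7, 0.7]
gripper_width: 85.0
grasp_force: 0.0
```

>>> servo_tool:
  commands:
    - [[0,0.026,0.008,0.025,0,0,0],[0,0.025,0.007,0.025,0,0,0],[0,0,0,0.025,0,0,0],[0,0,0,0.025,0,0,0],[0,0,0,0.025,0,0,0],[0,0,0,0.025,0,0,0],[0,0,0,0.025,0,0,0],[0,0,0,0.025,0,0,0],[0,0,0,0,0,0,0],[0,0,0,0,0,0,0]]

```text
clock: 9.37
position: [649.1, -214.5, 120.0]
ee_rot: [0.746, -0.666, -0.001, 0.001]
contact_force: [0.0, -0.5, 0.4]
gripper_width: 85.5
grasp_force: 0.0
```

```bash
python3 -c "
from h import *
st()
s=cams.get_image('side');g=cv2.cvtColor(s['frame'],cv2.COLOR_BGR2GRAY);cv2.imwrite('pics/s2.png',cv2.resize(s['frame'][190:310,320:480],(800,600),interpolation=3))"
```

```text
t9.37 box [  61.1 -308.1  120. ] phi -83.59 tilt [-0.0036 -0.    ] F [ 0.  -0.5  0.4] w 85.5 gf 0.0 j [-0.08  0.57  0.03  0.   -1.03  0.19]
```

View pics/s2.png

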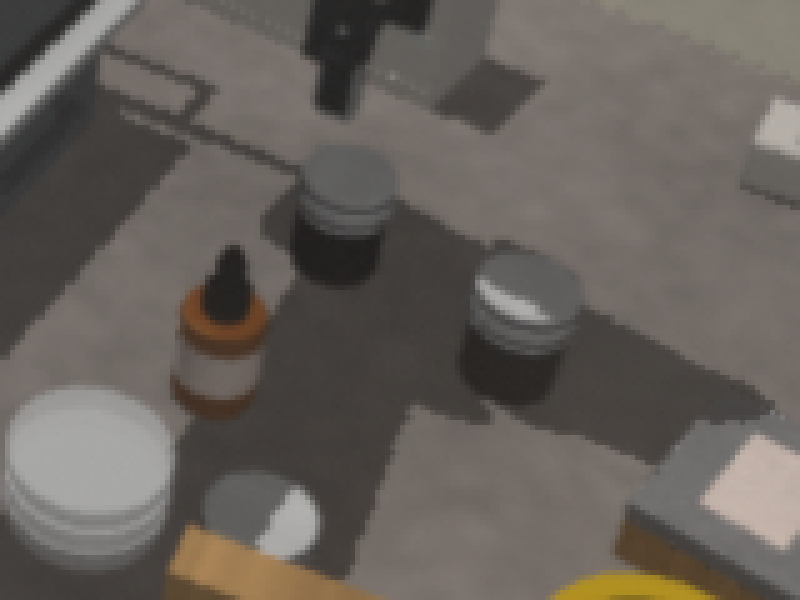

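The gripper hangs above the first case, whose cap is at crop (348,180), and nothing else is near its fingers. I'll descend and grip.

>>> servo_tool:
  commands:
    - [[0,0,0,0.012,0,0,0],[0,0,0,0.015,0,0,0],[0,0,0,0.015,0,0,0],[0,0,0,0.015,0,0,0],[0,0,0,0.015,0,0,0],[0,0,0,0.012,0,0,0],[0,0,0,0.008,0,0,0],[0,0,0,0,0,0,0],[40,0,0,0,0,0,0],[60,0,0,0,0,0,0]]

```text
clock: 10.25
position: [650.2, -214.4, 29.5]
ee_rot: [0.746, -0.666, 0.0, 0.0]
contact_force: [-0.5, -0.6, -0.6]
gripper_width: 65.4
grasp_force: 0.0
```

>>> servo_tool:
  commands:
    - [[80,0,0,0,0,0,0],[100,0,0,0,0,0,0],[120,0,0,0,0,0,0],[140,0,0,0,0,0,0],[160,0,0,0,0,0,0],[180,0,0,0,0,0,0],[180,0,0,0,0,0,0]]

```text
clock: 10.83
position: [650.1, -214.4, 30.0]
ee_rot: [0.746, -0.666, 0.0, 0.0]
contact_force: [-2.4, 0.6, 6.0]
gripper_width: 50.5
grasp_force: 62.7
```

```bash
python3 -c "
from h import *
st()"
```

```text
t10.83 box [  62.1 -308.2   30. ] phi -83.57 tilt [ 0.0004 -0.0004] F [-2.4  0.6  6. ] w 50.5 gf 62.7 j [-0.08  0.66 -0.06  0.   -0.85  0.19]
```

>>> servo_tool:
  commands:
    - [[180,0,0,-0.005,0,0,0],[180,0,0,-0.012,0,0,0],[180,0,0,-0.018,0,0,0],[180,0,0,-0.02,0,0,0],[180,0,0,-0.02,0,0,0],[180,0,0,-0.02,0,0,0],[180,0,0,-0.018,0,0,0],[180,-0.006,0.003,-0.01,0,0,0],[180,-0.012,0.006,0,0,0,0],[180,-0.018,0.007,0,0,0,0]]

```text
clock: 11.67
position: [630.0, -180.5, 152.7]
ee_rot: [0.745, -0.667, 0.001, -0.001]
contact_force: [-0.2, 0.5, -3.1]
gripper_width: 50.8
grasp_force: 62.7
```

>>> servo_tool:
  commands:
    - [[180,-0.022,0.007,0,0,0,0],[180,-0.022,0.007,0,0,0,0],[180,-0.022,0.007,0,0,0,0],[180,-0.022,0.007,0,0,0,0],[180,-0.022,0.007,0,0,0,0],[180,-0.022,0.007,0,0,0,0],[180,-0.022,0.007,0,0,0,0],[180,-0.014,0.005,0,0,0,0],[180,-0.006,0.002,0,0,0,0],[180,0,0,0,0,0,0]]

```text
clock: 12.5
position: [554.1, -12.5, 152.2]
ee_rot: [0.746, -0.666, -0.0, -0.0]
contact_force: [0.0, -0.8, -1.9]
gripper_width: 50.8
grasp_force: 62.7
```

```bash
python3 -c "
from h import *
st()"
```

```text
t12.50 box [-10.4 -96.7 152.2] phi -83.48 tilt [-0.0004  0.0003] F [ 0.  -0.8 -1.9] w 50.8 gf 62.7 j [ 0.27  0.34 -0.28 -0.   -0.95 -0.16]
```

>>> servo_tool:
  commands:
    - [[180,0,0,0.01,0,0,0],[180,0,0,0.016,0,0,0],[180,0,0,0.018,0,0,0],[180,0,0,0.018,0,0,0],[180,0,0,0.018,0,0,0],[180,0,0,0.014,0,0,0],[180,0,0,0.008,0,0,0],[180,0,0,0.004,0,0,0],[180,0,0,0.0015,0,0,0],[180,0,0,0.001,0,0,0]]

```text
clock: 13.33
position: [555.5, -14.0, 43.8]
ee_rot: [0.745, -0.667, 0.0, -0.0]
contact_force: [-0.6, 0.3, -2.2]
gripper_width: 50.6
grasp_force: 62.7
```

```bash
python3 -c "
from h import *
st()"
```

```text
t13.33 box [ -9.2 -98.4  43.8] phi -83.61 tilt [ 0.0007 -0.    ] F [-0.6  0.3 -2.2] w 50.6 gf 62.7 j [ 0.27  0.48 -0.39  0.   -0.7  -0.16]
```

>>> servo_tool:
  commands:
    - [[180,0,0,0.001,0,0,0],[180,0,0,0.001,0,0,0],[120,0,0,0,0,0,0],[80,0,0,0,0,0,0],[40,0,0,0,0,0,0],[30,0,0,0,0,0,0],[30,0,0,-0.01,0,0,0],[30,0,0,-0.02,0,0,0],[30,0,0,-0.025,0,0,0],[30,0,0,-0.025,0,0,0]]

```text
clock: 14.17
position: [554.8, -13.8, 123.2]
ee_rot: [0.746, -0.666, -0.0, 0.0]
contact_force: [1.0, -0.5, -0.3]
gripper_width: 75.2
grasp_force: 0.0
```

>>> servo_tool:
  commands:
    - [[0,0,0,-0.025,0,0,0],[0,0.01,-0.001,-0.015,0,0,0],[0,0.025,-0.004,0,0,0,0],[0,0.026,-0.004,0,0,0,0],[0,0.026,-0.004,0,0,0,0],[0,0.026,-0.004,0,0,0,0],[0,0.026,-0.004,0,0,0,0],[0,0.026,-0.004,0,0,0,0],[0,0.026,-0.004,0,0,0,0],[0,0.026,-0.003,0,0,0,0]]

```text
clock: 15.0
position: [611.4, -227.1, 162.9]
ee_rot: [0.746, -0.666, 0.001, -0.0]
contact_force: [-0.3, -0.0, 0.8]
gripper_width: 85.8
grasp_force: 0.0
```

```bash
python3 -c "
from h import *
st();caps()"
```

```text
t15.00 box [  22.2 -316.4  162.9] phi -83.58 tilt [ 0.0011 -0.0004] F [-0.3 -0.   0.8] w 85.8 gf 0.0 j [-0.11  0.48 -0.02  0.   -1.07  0.22]
cap [325, 130, 14, 52, 493] [  96. -197.   64.]
cap [366, 130, 28, 7, 116] [ 175. -349.   64.]
cap [325, 186, 7, 40, 169] [ -63. -185.   64.]
cap [346, 231, 26, 27, 543] [-178. -276.   64.]
cap [325, 259, 21, 21, 372] [-253. -206.   64.]
```

>>> servo_tool:
  commands:
    - [[0,0.022,-0.002,0,0,0,0],[0,0.022,-0.002,0,0,0,0],[0,0.02,-0.002,0,0,0,0],[0,0.016,-0.002,0,0,0,0],[0,0.012,-0.001,0,0,0,0],[0,0.007,0,0,0,0,0],[0,0,0,0,0,0,0]]

```text
clock: 15.63
position: [630.8, -324.2, 161.9]
ee_rot: [0.745, -0.667, 0.0, 0.0]
contact_force: [-0.2, -0.7, -0.6]
gripper_width: 85.4
grasp_force: 0.0
```

```bash
python3 -c "
from h import *
st()
s=cams.get_image('side')
for bp in((31,-417,64),(31,-417,0)):
    w=np.append(BR.T@np.array(bp[:2])+BO,bp[2]);print(pt2px(s,w))
f=s['frame'].copy();
for a in np.linspace(0,6.28,60):
    w=np.append(BR.T@(np.array((31,-417))+26*np.array([np.cos(a),np.sin(a)]))+BO,64);u=pt2px(s,w).round().astype(int);f[u[1],u[0]]=(0,255,0)
cv2.imwrite('pics/s3.png',cv2.resize(f[190:310,320:480],(800,600),interpolation=0))"
```

```text
t15.63 box [  30.5 -415.1  161.9] phi -83.67 tilt [ 0.0002 -0.0002] F [-0.2 -0.7 -0.6] w 85.4 gf 0.0 j [-0.25  0.57  0.15  0.   -1.14  0.36]
[426.28654058 245.72252644]
[421.09120013 263.55612442]
```

View pics/s3.png

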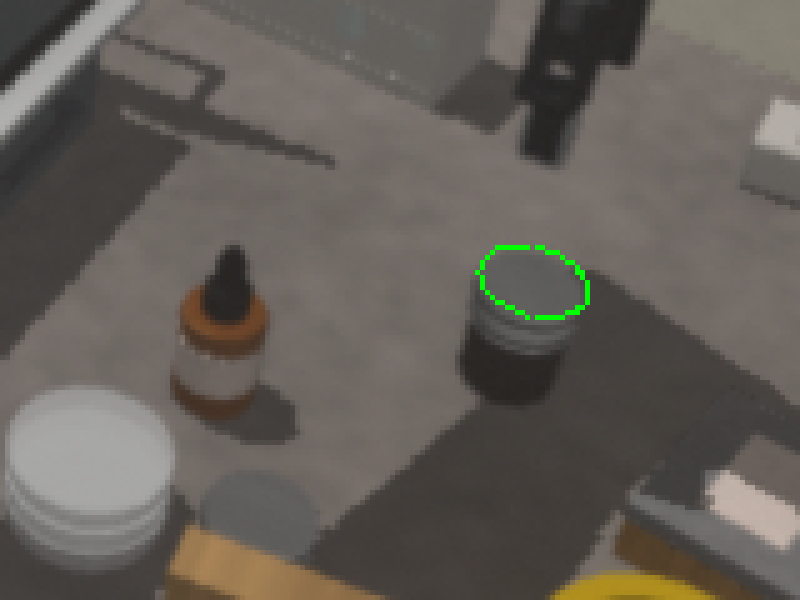

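The second case is where I measured it: the overlay matches the cap at crop (530,285). I'll descend and grip.

>>> servo_tool:
  commands:
    - [[0,0,0,0.012,0,0,0],[0,0,0,0.02,0,0,0],[0,0,0,0.022,0,0,0],[0,0,0,0.022,0,0,0],[0,0,0,0.022,0,0,0],[0,0,0,0.018,0,0,0],[0,0,0,0.012,0,0,0],[0,0,0,0.004,0,0,0],[40,0,0,0,0,0,0],[60,0,0,0,0,0,0]]

```text
clock: 16.52
position: [631.6, -323.0, 30.5]
ee_rot: [0.746, -0.666, 0.001, -0.0]
contact_force: [-0.5, -0.0, 0.1]
gripper_width: 66.0
grasp_force: 0.0
```

>>> servo_tool:
  commands:
    - [[80,0,0,0,0,0,0],[100,0,0,0,0,0,0],[120,0,0,0,0,0,0],[140,0,0,0,0,0,0],[160,0,0,0,0,0,0],[180,0,0,0,0,0,0],[180,0,0,0,0,0,0]]

```text
clock: 17.1
position: [631.7, -323.5, 31.7]
ee_rot: [0.746, -0.666, 0.001, -0.0]
contact_force: [-1.8, 0.8, 6.3]
gripper_width: 50.4
grasp_force: 62.7
```

```bash
python3 -c "
from h import *
st()"
```

```text
t17.10 box [  31.5 -414.5   31.7] phi -83.57 tilt [ 0.0021 -0.0011] F [-1.8  0.8  6.3] w 50.4 gf 62.7 j [-0.25  0.7   0.02  0.   -0.89  0.36]
```

>>> servo_tool:
  commands:
    - [[180,0,0,-0.005,0,0,0],[180,0,0,-0.012,0,0,0],[180,0,0,-0.018,0,0,0],[180,0,0,-0.02,0,0,0],[180,0,0,-0.02,0,0,0],[180,0,0,-0.02,0,0,0],[180,0,0,-0.018,0,0,0],[180,-0.006,0,-0.01,0,0,0],[180,-0.014,0.002,0,0,0,0],[180,-0.02,0.003,0,0,0,0]]

```text
clock: 17.93
position: [621.6, -284.2, 153.4]
ee_rot: [0.745, -0.667, 0.001, -0.001]
contact_force: [-0.0, 0.7, -2.6]
gripper_width: 50.6
grasp_force: 62.6
```

>>> servo_tool:
  commands:
    - [[180,-0.024,0.003,0,0,0,0],[180,-0.026,0.003,0,0,0,0],[180,-0.026,0.003,0,0,0,0],[180,-0.026,0.003,0,0,0,0],[180,-0.026,0.003,0,0,0,0],[180,-0.026,0.003,0,0,0,0],[180,-0.026,0.003,0,0,0,0],[180,-0.026,0.003,0,0,0,0],[180,-0.026,0.003,0,0,0,0],[180,-0.026,0.003,0,0,0,0]]

```text
clock: 18.77
position: [561.9, -29.4, 152.6]
ee_rot: [0.745, -0.667, -0.0, 0.0]
contact_force: [0.2, 1.0, -2.1]
gripper_width: 50.7
grasp_force: 62.6
```

>>> servo_tool:
  commands:
    - [[180,-0.026,0.003,0,0,0,0],[180,-0.024,0.003,0,0,0,0],[180,-0.02,0,0,0,0,0],[180,-0.012,0,0,0,0,0],[180,-0.005,0,0,0,0,0],[180,0,0,0,0,0,0]]

```text
clock: 19.27
position: [547.1, 55.7, 152.7]
ee_rot: [0.746, -0.666, -0.0, 0.0]
contact_force: [0.1, -0.5, -2.4]
gripper_width: 50.2
grasp_force: 62.6
```

```bash
python3 -c "
from h import *
st()"
```

```text
t19.27 box [ -9.7 -28.2 152.7] phi -83.51 tilt [-0.0001  0.0001] F [ 0.1 -0.5 -2.4] w 50.2 gf 62.6 j [ 0.4   0.33 -0.29 -0.   -0.95 -0.28]
```

>>> servo_tool:
  commands:
    - [[180,0,0,0.01,0,0,0],[180,0,0,0.016,0,0,0],[180,0,0,0.018,0,0,0],[180,0,0,0.018,0,0,0],[180,0,0,0.018,0,0,0],[180,0,0,0.014,0,0,0],[180,0,0,0.008,0,0,0],[180,0,0,0.004,0,0,0],[180,0,0,0.002,0,0,0],[180,0,0,0.001,0,0,0]]

```text
clock: 20.1
position: [547.7, 54.6, 43.8]
ee_rot: [0.745, -0.667, 0.0, -0.0]
contact_force: [0.1, -0.5, -1.6]
gripper_width: 50.6
grasp_force: 62.6
```

>>> servo_tool:
  commands:
    - [[180,0,0,0,0,0,0],[120,0,0,0,0,0,0],[80,0,0,0,0,0,0],[40,0,0,0,0,0,0],[30,0,0,0,0,0,0],[30,0,0,-0.01,0,0,0],[30,0,0,-0.02,0,0,0],[30,0,0,-0.025,0,0,0],[30,0,0,-0.025,0,0,0],[30,0,0,-0.025,0,0,0]]

```text
clock: 20.93
position: [547.2, 54.9, 150.8]
ee_rot: [0.746, -0.666, 0.0, -0.0]
contact_force: [0.5, 0.5, -0.3]
gripper_width: 75.3
grasp_force: 0.0
```

```bash
python3 -c "
from h import *
st();caps()"
```

```text
t20.93 box [ -9.6 -29.  150.8] phi -83.58 tilt [0.0007 0.0001] F [ 0.5  0.5 -0.3] w 75.3 gf 0.0 j [ 0.39  0.33 -0.29  0.   -0.95 -0.28]
cap [346, 231, 26, 27, 539] [-178. -276.   64.]
cap [382, 237, 17, 18, 222] [-181. -371.   64.]
```

>>> servo_tool:
  commands:
    - [[0,0.01,0.005,-0.01,0,0,0],[0,0.022,0.011,0,0,0,0],[0,0.024,0.012,0,0,0,0],[0,0.024,0.012,0,0,0,0],[0,0.024,0.012,0,0,0,0],[0,0.024,0.012,0,0,0,0],[0,0.024,0.012,0,0,0,0],[0,0.024,0.012,0,0,0,0],[0,0.024,0.012,0,0,0,0],[0,0.024,0.012,0,0,0,0]]

```text
clock: 21.82
position: [459.7, -181.6, 159.2]
ee_rot: [0.746, -0.666, -0.0, 0.0]
contact_force: [0.6, 0.1, 1.2]
gripper_width: 85.2
grasp_force: 0.0
```

>>> servo_tool:
  commands:
    - [[0,0.024,0.012,0,0,0,0],[0,0.024,0.012,0,0,0,0],[0,0.024,0.012,0,0,0,0],[0,0.022,0.011,0,0,0,0],[0,0.016,0.007,0,0,0,0],[0,0.008,0.004,0,0,0,0],[0,0,0,0,0,0,0]]

```text
clock: 22.4
position: [415.5, -305.2, 158.8]
ee_rot: [0.745, -0.667, -0.0, 0.0]
contact_force: [0.2, 0.5, -0.2]
gripper_width: 85.4
grasp_force: 0.0
```

```bash
python3 -c "
from h import *
st()
s=cams.get_image('side')
f=s['frame'].copy();
for a in np.linspace(0,6.28,60):
    w=np.append(BR.T@(np.array((-180,-371))+26*np.array([np.cos(a),np.sin(a)]))+BO,64);u=pt2px(s,w).round().astype(int);f[u[1],u[0]]=(0,255,0)
cv2.imwrite('pics/s4.png',cv2.resize(f[210:310,300:440],(700,500),interpolation=0))"
```

```text
t22.40 box [-181.3 -371.9  158.8] phi -83.74 tilt [-0.0003  0.    ] F [ 0.2  0.5 -0.2] w 85.4 gf 0.0 j [-0.32  0.27 -0.36  0.   -0.94  0.43]
```

View pics/s4.png

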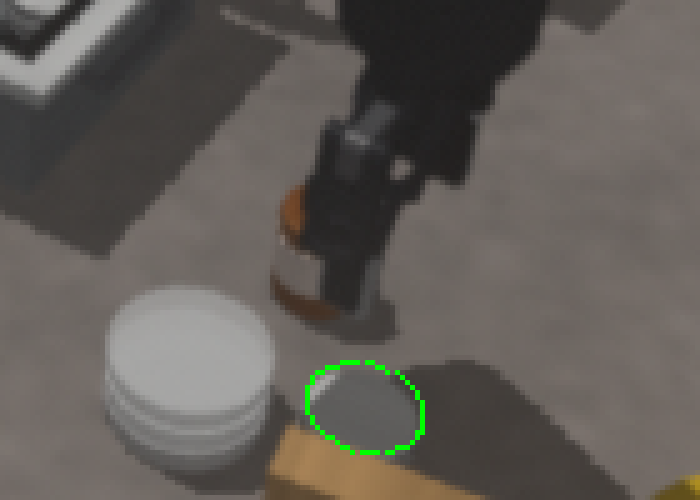

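The third case matches its overlay at crop (365,407), so I'll descend and grip.

>>> servo_tool:
  commands:
    - [[0,0,0,0.012,0,0,0],[0,0,0,0.018,0,0,0],[0,0,0,0.022,0,0,0],[0,0,0,0.022,0,0,0],[0,0,0,0.022,0,0,0],[0,0,0,0.018,0,0,0],[0,0,0,0.011,0,0,0],[0,0,0,0.004,0,0,0],[40,0,0,0,0,0,0],[60,0,0,0,0,0,0]]

```text
clock: 23.28
position: [417.2, -303.6, 30.2]
ee_rot: [0.746, -0.666, 0.0, -0.0]
contact_force: [-0.6, -0.1, -0.2]
gripper_width: 65.6
grasp_force: 0.0
```

>>> servo_tool:
  commands:
    - [[80,0,0,0,0,0,0],[100,0,0,0,0,0,0],[120,0,0,0,0,0,0],[140,0,0,0,0,0,0],[160,0,0,0,0,0,0],[180,0,0,0,0,0,0],[180,0,0,0,0,0,0]]

```text
clock: 23.87
position: [416.3, -303.9, 31.0]
ee_rot: [0.746, -0.666, 0.0, -0.0]
contact_force: [-2.2, 1.3, 5.5]
gripper_width: 50.9
grasp_force: 62.1
```

```bash
python3 -c "
from h import *
st()"
```

```text
t23.87 box [-180.3 -370.7   31. ] phi -83.58 tilt [ 0.0003 -0.0002] F [-2.2  1.3  5.5] w 50.9 gf 62.1 j [-0.32  0.44 -0.5   0.   -0.63  0.43]
```

>>> servo_tool:
  commands:
    - [[180,0,0,-0.005,0,0,0],[180,0,0,-0.012,0,0,0],[180,0,0,-0.018,0,0,0],[180,0,0,-0.02,0,0,0],[180,0,0,-0.022,0,0,0],[180,0,0,-0.022,0,0,0],[180,0,0,-0.02,0,0,0],[180,-0.006,-0.002,-0.011,0,0,0],[180,-0.014,-0.006,0,0,0,0],[180,-0.02,-0.008,0,0,0,0]]

```text
clock: 24.7
position: [428.3, -262.7, 161.0]
ee_rot: [0.745, -0.667, 0.001, -0.001]
contact_force: [-0.0, -0.1, -2.0]
gripper_width: 50.6
grasp_force: 62.8
```

>>> servo_tool:
  commands:
    - [[180,-0.024,-0.01,0,0,0,0],[180,-0.026,-0.011,0,0,0,0],[180,-0.026,-0.011,0,0,0,0],[180,-0.026,-0.011,0,0,0,0],[180,-0.026,-0.011,0,0,0,0],[180,-0.026,-0.011,0,0,0,0],[180,-0.026,-0.011,0,0,0,0],[180,-0.026,-0.011,0,0,0,0],[180,-0.026,-0.011,0,0,0,0],[180,-0.026,-0.011,0,0,0,0]]

```text
clock: 25.53
position: [507.4, 7.6, 160.0]
ee_rot: [0.745, -0.667, -0.0, -0.0]
contact_force: [0.5, 0.1, -2.7]
gripper_width: 50.9
grasp_force: 62.8
```

>>> servo_tool:
  commands:
    - [[180,-0.026,-0.011,0,0,0,0],[180,-0.026,-0.011,0,0,0,0],[180,-0.022,-0.011,0,0,0,0],[180,-0.02,-0.009,0,0,0,0],[180,-0.013,-0.003,0,0,0,0],[180,-0.005,0,0,0,0,0],[180,0,0,0,0,0,0]]

```text
clock: 26.12
position: [539.0, 123.0, 159.5]
ee_rot: [0.746, -0.666, -0.0, 0.0]
contact_force: [-0.5, 0.4, -2.2]
gripper_width: 50.9
grasp_force: 62.8
```

```bash
python3 -c "
from h import *
st()"
```

```text
t26.12 box [-10.   39.6 159.5] phi -83.54 tilt [-0.0008  0.    ] F [-0.5  0.4 -2.2] w 50.9 gf 62.8 j [ 0.52  0.33 -0.27 -0.   -0.97 -0.4 ]
```

>>> servo_tool:
  commands:
    - [[180,0.002,0,0.01,0,0,0],[180,0,0,0.018,0,0,0],[180,0,0,0.02,0,0,0],[180,0,0,0.02,0,0,0],[180,0,0,0.018,0,0,0],[180,0,0,0.015,0,0,0],[180,0,0,0.008,0,0,0],[180,0,0,0.004,0,0,0],[180,0,0,0.002,0,0,0],[180,0,0,0.001,0,0,0]]

```text
clock: 26.95
position: [540.2, 120.1, 44.0]
ee_rot: [0.745, -0.667, 0.0, -0.0]
contact_force: [0.2, 0.7, -1.7]
gripper_width: 50.6
grasp_force: 62.8
```

>>> servo_tool:
  commands:
    - [[180,0,0,0,0,0,0],[120,0,0,0,0,0,0],[80,0,0,0,0,0,0],[40,0,0,0,0,0,0],[30,0,0,0,0,0,0],[30,0,0,-0.01,0,0,0],[30,0,0,-0.02,0,0,0],[30,0,0,-0.025,0,0,0],[30,0,0,-0.025,0,0,0],[30,0,0,-0.025,0,0,0]]

```text
clock: 27.78
position: [539.9, 120.4, 150.9]
ee_rot: [0.746, -0.666, 0.0, -0.0]
contact_force: [0.2, -0.0, -0.6]
gripper_width: 75.3
grasp_force: 0.0
```

```bash
cat >> h.py <<'E'
def sender(t,z=40):
    f=t["frame"];hsv=cv2.cvtColor(f,cv2.COLOR_BGR2HSV);m=np.zeros(f.shape[:2],np.uint8);m[125:200,150:212]=(hsv[125:200,150:212,2]<52)
    n,l,S,c=cv2.connectedComponentsWithStats(m)
    for i in range(1,n):
        if S[i,4]>80:
            k=cv2.findContours((l==i).astype(np.uint8),0,2)[0][0];r=cv2.minAreaRect(k);b=cv2.boxPoints(r);W=np.array([box(onz(t,*q,z))[:2] for q in b]);e=np.diff(np.r_[W,W[:1]],axis=0);L=np.hypot(*e.T);j=L.argmax()
            print(S[i].tolist(),"ctr",W.mean(0).round(1),"sides",L.round(0),"long dir",np.degrees(np.arctan2(e[j,1],e[j,0])).round(1))
E
python3 -c "
from h import *
st();t=cams.get_image('top');sender(t)
f=t['frame'];s=cams.get_image('side')['frame']
cv2.imwrite('pics/t5.png',np.hstack([cv2.resize(f[125:225,145:225],(400,500),interpolation=3),cv2.resize(s[140:240,200:280],(400,500),interpolation=3)]))"
```

```text
t27.78 box [ -9.4  36.9 150.9] phi -83.58 tilt [0.0009 0.0002] F [ 0.2 -0.  -0.6] w 75.3 gf 0.0 j [ 0.51  0.34 -0.28  0.   -0.95 -0.4 ]
```

View pics/t5.png

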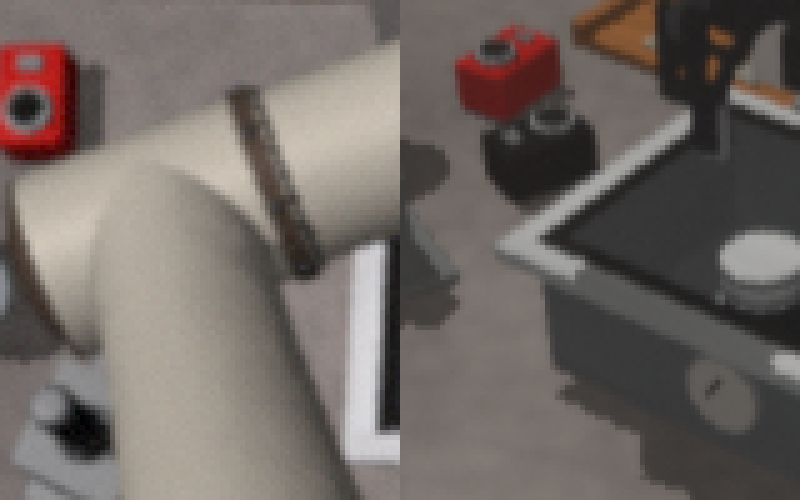

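The arm hides the sender in the top view; the side view shows it unmoved at crop (540,140). I'll measure it in the saved first top frame.

```bash
python3 -c "
from h import *
t=cams.get_image('top');t=dict(t);t['frame']=cv2.resize(cv2.imread('pics/top0.png'),(560,420),interpolation=cv2.INTER_AREA);sender(t)
s=cams.get_image('side')
# top-face corner tests: candidate centre -> project
for th in(-22,-17,-13):
  for c in((580,367),(578,368)):
    a=np.radians(th);u=np.array([np.cos(a),np.sin(a)]);v=np.array([-u[1],u[0]])
    P=[np.append(np.array(c)+i*35*u+j*23*v,40) for i,j in((1,1),(1,-1),(-1,-1),(-1,1))]
    print(th,c,[((pt2px(t,p)-[110,120])*4.444).round(0).tolist() for p in P])
"
```

```text
[169, 157, 22, 22, 197] ctr [ 56.7 278.7] sides [69. 51. 69. 51.] long dir -20.2
-22 (580, 367) [[310.0, 149.0], [365.0, 180.0], [312.0, 262.0], [258.0, 231.0]]
-22 (578, 368) [[309.0, 152.0], [363.0, 182.0], [310.0, 265.0], [256.0, 234.0]]
-17 (580, 367) [[305.0, 150.0], [362.0, 175.0], [317.0, 262.0], [260.0, 236.0]]
-17 (578, 368) [[303.0, 152.0], [360.0, 178.0], [315.0, 264.0], [258.0, 238.0]]
-13 (580, 367) [[301.0, 151.0], [360.0, 172.0], [321.0, 261.0], [262.0, 239.0]]
-13 (578, 368) [[299.0, 153.0], [358.0, 175.0], [319.0, 264.0], [260.0, 241.0]]
```

>>> servo_tool:
  commands:
    - [[30,-0.012,-0.003,-0.01,0,0,0],[0,-0.024,-0.006,0,0,0,0],[0,-0.025,-0.007,0,0,0,0],[0,-0.025,-0.007,0,0,0,0],[0,-0.025,-0.007,0,0,0,0],[0,-0.025,-0.007,0,0,0,0],[0,-0.025,-0.007,0,0,0,0],[0,-0.025,-0.007,0,0,0,0],[0,-0.025,-0.007,0,0,0,0],[0,-0.018,-0.006,0,0,0,0]]

```text
clock: 28.82
position: [577.3, 356.8, 157.0]
ee_rot: [0.746, -0.666, -0.0, 0.001]
contact_force: [0.1, -0.9, -0.4]
gripper_width: 85.3
grasp_force: 0.0
```

>>> servo_tool:
  commands:
    - [[0,-0.01,-0.003,0,0,0,0],[0,-0.003,-0.001,0,0,0,0],[0,0,0,0,0,0,5.6],[0,0,0,0,0,0,5.6],[0,0,0,0,0,0,5.6],[0,0,0,0,0,0,5.6],[0,0,0,0,0,0,0],[0,0,0,0,0,0,0]]

```text
clock: 29.48
position: [580.2, 367.4, 158.4]
ee_rot: [-0.602, 0.798, -0.0, -0.001]
contact_force: [-0.6, -0.8, -0.6]
gripper_width: 85.2
grasp_force: 0.0
```

```bash
python3 -c "
from h import *
st()
s=cams.get_image('side');f=s['frame'].copy();a=np.radians(-16);u=np.array([np.cos(a),np.sin(a)]);v=np.array([-u[1],u[0]])
for i,j in((1,1),(1,-1),(-1,-1),(-1,1)):
    q=pt2px(s,np.append(np.array((579,367.5))+i*35*u+j*23*v,40)).round().astype(int);f[q[1],q[0]]=(0,255,0)
g=cams.get_image('top')['frame']
cv2.imwrite('pics/s6.png',np.hstack([cv2.resize(f[130:200,180:260],(400,350),interpolation=0),cv2.resize(g[130:200,190:270],(400,350),interpolation=0)]))"
```

```text
t29.48 box [ 58.6 277.8 158.4] phi -105.9 tilt [-0.0009 -0.0007] F [-0.6 -0.8 -0.6] w 85.2 gf 0.0 j [ 0.8   0.54  0.08 -0.   -1.11 -1.08]
```

View pics/s6.png

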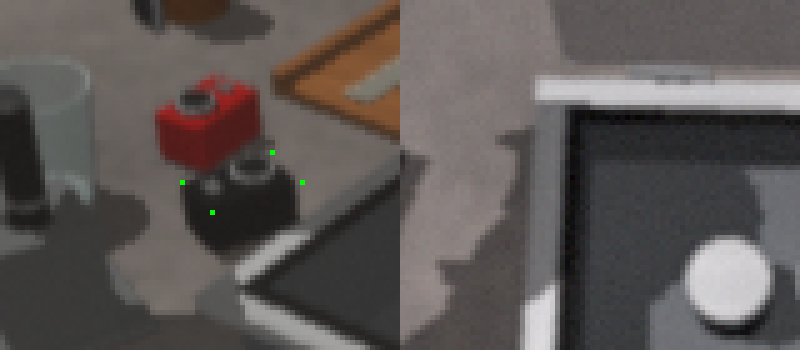

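The projected sender corners agree with the black block at crop (182–302, 150–212) to about 1 px. I'll descend onto it.

>>> servo_tool:
  commands:
    - [[0,0,0,0.012,0,0,0],[0,0,0,0.022,0,0,0],[0,0,0,0.024,0,0,0],[0,0,0,0.022,0,0,0],[0,0,0,0.015,0,0,0],[0,0,0,0.005,0,0,0],[0,0,0,0.005,0,0,0],[0,0,0,0.005,0,0,0],[0,0,0,0.005,0,0,0],[0,0,0,0,0,0,0]]

```text
clock: 30.42
position: [580.3, 368.5, 43.3]
ee_rot: [-0.602, 0.799, 0.0, -0.0]
contact_force: [-0.1, -0.7, 0.2]
gripper_width: 85.3
grasp_force: 0.0
```

```bash
python3 -c "
from h import *
st()"
```

```text
t30.42 box [ 58.7 278.8  43.3] phi -105.99 tilt [-0.0004 -0.    ] F [-0.1 -0.7  0.2] w 85.3 gf 0.0 j [ 0.8   0.65 -0.04 -0.   -0.88 -1.08]
```

Slowly down the last 40 mm, with force checks between calls.

>>> servo_tool:
  commands:
    - [[0,0,0,0.003,0,0,0],[0,0,0,0.004,0,0,0],[0,0,0,0.004,0,0,0],[0,0,0,0.004,0,0,0],[0,0,0,0.004,0,0,0]]

```text
clock: 30.83
position: [580.4, 368.5, 24.4]
ee_rot: [-0.602, 0.799, 0.0, 0.0]
contact_force: [0.4, -0.2, 0.7]
gripper_width: 85.5
grasp_force: 0.0
```

```bash
python3 -c "
from h import *
st()"
```

```text
t30.83 box [ 58.9 278.9  24.4] phi -105.99 tilt [0.     0.0001] F [ 0.4 -0.2  0.7] w 85.5 gf 0.0 j [ 0.8   0.67 -0.05 -0.   -0.85 -1.08]
```

>>> servo_tool:
  commands:
    - [[0,0,0,0.004,0,0,0],[0,0,0,0.004,0,0,0],[0,0,0,0,0,0,0]]

```text
clock: 31.08
position: [579.9, 368.1, 15.4]
ee_rot: [-0.602, 0.799, -0.0, -0.001]
contact_force: [0.9, -0.5, 0.2]
gripper_width: 85.6
grasp_force: 0.0
```

>>> servo_tool:
  commands:
    - [[0,0,0,0.004,0,0,0],[0,0,0,0.004,0,0,0],[0,0,0,0.004,0,0,0],[0,0,0,0,0,0,0],[20,0,0,0,0,0,0],[30,0,0,0,0,0,0],[50,0,0,0,0,0,0],[80,0,0,0,0,0,0],[110,0,0,0,0,0,0],[110,0,0,0,0,0,0]]

```text
clock: 31.92
position: [580.9, 368.8, 5.5]
ee_rot: [-0.602, 0.799, -0.0, 0.001]
contact_force: [-0.3, -0.4, 3.8]
gripper_width: 69.1
grasp_force: 67.4
```

```bash
python3 -c "
from h import *
st()"
```

```text
t31.92 box [ 59.4 279.1   5.5] phi -105.97 tilt [0.0012 0.0008] F [-0.3 -0.4  3.8] w 69.1 gf 67.4 j [ 0.8   0.7  -0.06  0.   -0.81 -1.08]
```

>>> servo_tool:
  commands:
    - [[110,0,0,-0.004,0,0,0],[110,0,0,-0.01,0,0,0],[110,0,0,-0.018,0,0,0],[110,0,0,-0.022,0,0,0],[110,0,0,-0.024,0,0,0],[110,0,0,-0.024,0,0,0],[110,0,0,-0.022,0,0,-5.6],[110,0,0,-0.014,0,0,-5.6],[110,0,0,-0.006,0,0,-5.6],[110,0,0,0,0,0,-5.6]]

```text
clock: 32.75
position: [581.0, 369.1, 151.6]
ee_rot: [0.747, -0.665, 0.0, -0.002]
contact_force: [0.2, -0.2, -2.1]
gripper_width: 68.8
grasp_force: 68.0
```

>>> servo_tool:
  commands:
    - [[110,0.008,0.003,0,0,0,0],[110,0.018,0.006,0,0,0,0],[110,0.024,0.008,0,0,0,0],[110,0.026,0.009,0,0,0,0],[110,0.026,0.009,0,0,0,0],[110,0.026,0.009,0,0,0,0],[110,0.024,0.008,0,0,0,0],[110,0.018,0.005,0,0,0,0],[110,0.01,0.002,0,0,0,0],[110,0,0,0,0,0,0]]

```text
clock: 33.58
position: [541.4, 181.1, 148.8]
ee_rot: [0.744, -0.668, -0.0, 0.0]
contact_force: [-0.4, 0.5, -1.8]
gripper_width: 69.0
grasp_force: 68.1
```

```bash
python3 -c "
from h import *
st()"
```

```text
t33.58 box [ -1.1  97.  148.8] phi -83.78 tilt [-0.0007 -0.0003] F [-0.4  0.5 -1.8] w 69.0 gf 68.1 j [ 0.61  0.37 -0.24 -0.   -0.96 -0.5 ]
```

The gripper body would reach z ≈ 91 at release, which is below the 95 mm flange, and it would overhang the flange at by 100. I'll set the sender back on its clear spot and regrip about 8 mm higher.

>>> servo_tool:
  commands:
    - [[110,-0.008,-0.003,0,0,0,0],[110,-0.018,-0.006,0,0,0,0],[110,-0.024,-0.008,0,0,0,0],[110,-0.026,-0.009,0,0,0,0],[110,-0.026,-0.009,0,0,0,0],[110,-0.026,-0.009,0,0,0,0],[110,-0.024,-0.008,0,0,0,0],[110,-0.018,-0.005,0,0,0,0],[110,-0.01,-0.002,0,0,0,0],[110,0,0,0.005,0,0,0]]

```text
clock: 34.42
position: [580.9, 372.5, 143.7]
ee_rot: [0.747, -0.665, 0.0, -0.001]
contact_force: [-0.2, -0.4, -2.4]
gripper_width: 69.1
grasp_force: 68.1
```

>>> servo_tool:
  commands:
    - [[110,0,0,0.018,0,0,0],[110,0,0,0.022,0,0,0],[110,0,0,0.024,0,0,0],[110,0,0,0.024,0,0,0],[110,0,0,0.022,0,0,0],[110,0,0,0.015,0,0,0],[110,0,0,0.008,0,0,0],[110,0,0,0.003,0,0,0],[110,0,0,0.0015,0,0,0],[110,0,0,0,0,0,0]]

```text
clock: 35.25
position: [581.0, 368.8, 7.0]
ee_rot: [0.746, -0.666, 0.0, -0.001]
contact_force: [0.3, 0.7, -0.9]
gripper_width: 69.0
grasp_force: 68.1
```

```bash
python3 -c "
from h import *
st()"
```

```text
t35.25 box [ 59.4 279.1   7. ] phi -83.59 tilt [0.0012 0.0009] F [ 0.3  0.7 -0.9] w 69.0 gf 68.1 j [ 0.8   0.7  -0.06  0.   -0.81 -0.69]
```

>>> servo_tool:
  commands:
    - [[110,0,0,0.001,0,0,0],[80,0,0,0.0005,0,0,0],[40,0,0,0,0,0,0],[0,0,0,0,0,0,0],[0,0,0,0,0,0,0],[0,0,0,-0.004,0,0,0],[0,0,0,-0.005,0,0,0],[0,0,0,0,0,0,0],[20,0,0,0,0,0,0],[40,0,0,0,0,0,0]]

```text
clock: 36.08
position: [580.5, 368.6, 13.9]
ee_rot: [0.746, -0.666, -0.0, -0.0]
contact_force: [-0.3, -0.2, -0.7]
gripper_width: 72.4
grasp_force: 0.0
```

>>> servo_tool:
  commands:
    - [[60,0,0,0,0,0,0],[80,0,0,0,0,0,0],[110,0,0,0,0,0,0],[110,0,0,0,0,0,0],[110,0,0,0,0,0,0]]

```text
clock: 36.5
position: [580.7, 368.8, 14.3]
ee_rot: [0.746, -0.666, 0.0, -0.0]
contact_force: [-1.0, 0.8, 4.2]
gripper_width: 68.7
grasp_force: 70.1
```

```bash
python3 -c "
from h import *
st()"
```

```text
t36.50 box [ 59.2 279.1  14.3] phi -83.57 tilt [0.0008 0.0004] F [-1.   0.8  4.2] w 68.7 gf 70.1 j [ 0.8   0.69 -0.06  0.   -0.83 -0.69]
```

>>> servo_tool:
  commands:
    - [[110,0,0,-0.004,0,0,0],[110,0,0,-0.01,0,0,0],[110,0,0,-0.018,0,0,0],[110,0,0,-0.022,0,0,0],[110,0,0,-0.024,0,0,0],[110,0,0,-0.024,0,0,0],[110,0,0,-0.022,0,0,0],[110,0,0,-0.014,0,0,0],[110,0,0,-0.006,0,0,0]]

```text
clock: 37.25
position: [581.2, 369.0, 160.7]
ee_rot: [0.746, -0.666, 0.0, -0.002]
contact_force: [0.5, 0.4, -0.2]
gripper_width: 69.0
grasp_force: 69.5
```

>>> servo_tool:
  commands:
    - [[110,0.008,0.003,0,0,0,0],[110,0.018,0.006,0,0,0,0],[110,0.024,0.008,0,0,0,0],[110,0.026,0.009,0,0,0,0],[110,0.026,0.009,0,0,0,0],[110,0.026,0.009,0,0,0,0],[110,0.024,0.008,0,0,0,0],[110,0.018,0.005,0,0,0,0],[110,0.01,0.002,0,0,0,0],[110,0,0,0,0,0,0]]

```text
clock: 38.08
position: [541.2, 180.9, 157.1]
ee_rot: [0.745, -0.667, -0.0, 0.001]
contact_force: [0.6, 0.3, -2.4]
gripper_width: 68.8
grasp_force: 69.5
```

```bash
python3 -c "
from h import *
st();caps()"
```

```text
t38.08 box [ -1.3  96.9 157.1] phi -83.72 tilt [-0.0017 -0.0009] F [ 0.6  0.3 -2.4] w 68.8 gf 69.5 j [ 0.61  0.36 -0.23 -0.   -0.98 -0.5 ]
cap [346, 231, 26, 27, 541] [-178. -276.   64.]
```

>>> servo_tool:
  commands:
    - [[110,-0.002,0,0.01,0,0,0],[110,0,0,0.02,0,0,0],[110,0,0,0.022,0,0,0],[110,0,0,0.022,0,0,0],[110,0,0,0.02,0,0,0],[110,0,0,0.016,0,0,0],[110,0,0,0.01,0,0,0],[110,0,0,0.006,0,0,0],[110,0,0,0.002,0,0,0],[110,0,0,0,0,0,0]]

```text
clock: 38.97
position: [541.0, 180.7, 28.8]
ee_rot: [0.746, -0.666, 0.001, 0.005]
contact_force: [4.8, -19.3, 2.7]
gripper_width: 68.9
grasp_force: 139.3
```

```bash
python3 -c "
from h import *
st()"
```

```text
t38.97 box [-1.6 96.7 28.8] phi -83.58 tilt [-0.005  -0.0079] F [  4.8 -19.3   2.7] w 68.9 gf 139.3 j [ 0.61  0.52 -0.36  0.01 -0.7  -0.5 ]
```

There's a 19 N sideways push from the left side. I'll ease away a few mm and look.

>>> servo_tool:
  commands:
    - [[110,0.003,0,0,0,0,0],[110,0.003,0,0,0,0,0],[110,0,0,0,0,0,0]]

```text
clock: 39.22
position: [542.5, 179.7, 28.8]
ee_rot: [0.746, -0.666, -0.0, 0.0]
contact_force: [-0.2, -0.4, -2.2]
gripper_width: 68.9
grasp_force: 138.4
```

```bash
python3 -c "
from h import *
st()
f=cams.get_image('side')['frame'];g=cams.get_image('top')['frame']
cv2.imwrite('pics/s7.png',np.hstack([cv2.resize(f[110:230,210:340],(400,370),interpolation=3),cv2.resize(g[120:230,190:330],(400,370),interpolation=3)]))"
```

```text
t39.22 box [-0.2 95.5 28.8] phi -83.57 tilt [-0.0003  0.0001] F [-0.2 -0.4 -2.2] w 68.9 gf 138.4 j [ 0.6   0.52 -0.36 -0.   -0.69 -0.49]
```

View pics/s7.png

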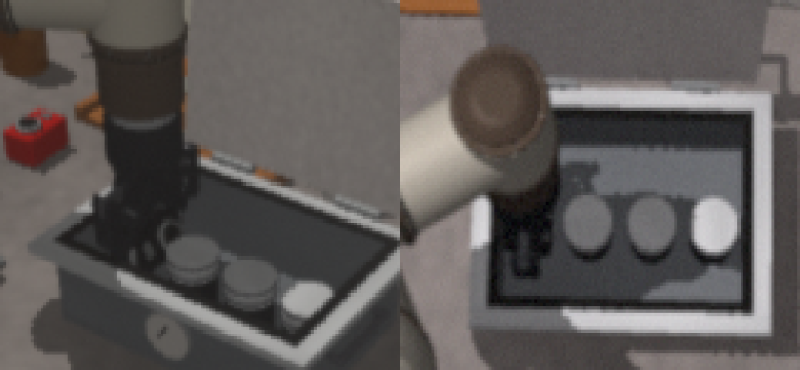

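The cases stand in a row, with caps at crop (588,223), (651,223) and (714,223). The sender hangs left of them, and the contact is gone. I'll lower it the last 2 mm and release.

>>> servo_tool:
  commands:
    - [[110,0,0,0.001,0,0,0],[110,0,0,0.001,0,0,0],[110,0,0,0,0,0,0]]

```text
clock: 39.57
position: [542.2, 179.6, 27.4]
ee_rot: [0.746, -0.666, -0.0, 0.0]
contact_force: [-0.4, -0.7, -1.7]
gripper_width: 69.1
grasp_force: 138.4
```

>>> servo_tool:
  commands:
    - [[80,0,0,0.0005,0,0,0],[40,0,0,0,0,0,0],[10,0,0,0,0,0,0],[0,0,0,0,0,0,0],[0,0,0,0,0,0,0],[0,0,0,-0.004,0,0,0],[0,0,0,-0.004,0,0,0]]

```text
clock: 40.15
position: [542.3, 179.0, 35.5]
ee_rot: [0.746, -0.666, -0.0, 0.0]
contact_force: [0.1, 0.0, -0.1]
gripper_width: 85.4
grasp_force: 0.0
```

```bash
python3 -c "
from h import *
st()"
```

```text
t40.15 box [-0.4 94.9 35.5] phi -83.59 tilt [-0.0002 -0.0002] F [ 0.1  0.  -0.1] w 85.4 gf 0.0 j [ 0.6   0.51 -0.36  0.   -0.71 -0.49]
```

>>> servo_tool:
  commands:
    - [[0,0,0,-0.01,0,0,0],[0,0,0,-0.02,0,0,0],[0,0,0,-0.03,0,0,0],[0,0,0,-0.034,0,0,0],[0,0,0,-0.034,0,0,0],[0,0,0,-0.034,0,0,0],[0,0,0,-0.034,0,0,0],[0,0,0,-0.034,0,0,0],[0,0,0,-0.034,0,0,0],[0,0,0,-0.034,0,0,0]]

```text
clock: 40.98
position: [541.7, 178.6, 336.4]
ee_rot: [0.746, -0.666, 0.0, -0.001]
contact_force: [0.6, 0.4, -0.3]
gripper_width: 85.7
grasp_force: 0.0
```

>>> servo_tool:
  commands:
    - [[180,0,0,-0.02,0,0,0],[180,0.006,-0.01,0,0,0,0],[180,0.01,-0.02,0,0,0,0],[180,0.013,-0.024,0,0,0,0],[180,0.013,-0.024,0,0,0,0],[180,0.013,-0.024,0,0,0,0],[180,0.013,-0.024,0,0,0,0],[180,0.012,-0.022,0,0,0,0],[180,0.008,-0.014,0,0,0,0],[180,0.003,-0.006,0,0,0,0]]

```text
clock: 41.82
position: [720.9, 105.8, 351.4]
ee_rot: [0.745, -0.667, -0.001, 0.001]
contact_force: [0.8, -0.3, -0.7]
gripper_width: 25.4
grasp_force: 0.0
```

>>> servo_tool:
  commands:
    - [[180,0,0,0,0,0,0],[180,0,0,0,0,0,0]]

```text
clock: 41.98
position: [719.0, 107.4, 352.9]
ee_rot: [0.745, -0.667, -0.0, 0.0]
contact_force: [0.4, 0.6, -1.2]
gripper_width: 25.0
grasp_force: 0.0
```

```bash
python3 -c "
from h import *
st()
t=cams.get_image('top');g=t['frame'];s=cams.get_image('side')
# predicted lid top edge corners at th=1.6 for check
for y in(-140,140):
    import math
    for th in(1.5,1.6,1.7):
        x=116-211*math.cos(th);z=98+211*math.sin(th);print(th,y,pt2px(s,np.append(BR.T@np.array([x,y])+BO,z)).round(1))
cv2.imwrite('pics/t8.png',np.hstack([cv2.resize(g[100:240,190:340],(400,373),interpolation=3),cv2.resize(s['frame'][60:250,200:400],(400,373),interpolation=3)]))"
```

```text
t41.98 box [167.    3.7 352.9] phi -83.6 tilt [-0.001  -0.0001] F [ 0.4  0.6 -1.2] w 25.0 gf 0.0 j [ 0.37  0.53  0.54 -0.   -1.58 -0.26]
1.5 -140 [350.1 118.7]
1.6 -140 [354.  115.5]
1.7 -140 [357.7 113.3]
1.5 140 [264.3  95.2]
1.6 140 [268.7  92.7]
1.7 140 [273.  91.]
```

View pics/t8.png

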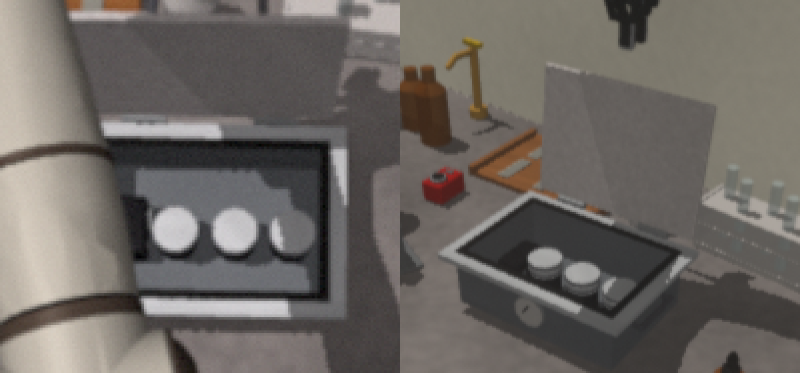

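All three cases and the sender are standing in the box, and the lid is where I left it. I'll regrip the handle by the reverse path.

>>> servo_tool:
  commands:
    - [[180,0,-0.0015,0.01,0,0,0],[180,0,0,0.015,0,0,0],[180,0,0,0.015,0,0,0],[180,0,0,0.015,0,0,0],[180,0,0,0.015,0,0,0],[180,0,0,0.01,0,0,0],[180,0,0,0.006,0,0,0],[255,0,0,0,0,0,0],[255,0,0,0,0,0,0],[255,0,0,0,0,0,0]]

```text
clock: 42.92
position: [721.6, 108.0, 297.4]
ee_rot: [0.747, -0.664, 0.012, -0.011]
contact_force: [-25.1, 6.0, 63.8]
gripper_width: 0.1
grasp_force: 29.5
```

>>> servo_tool:
  commands:
    - [[255,0,0,0,0,0,0],[255,0,0,0,0,0,0],[255,0,0,0,0,0,0]]

```text
clock: 43.17
position: [721.6, 108.0, 297.3]
ee_rot: [0.747, -0.664, 0.012, -0.011]
contact_force: [-24.4, 6.2, 63.4]
gripper_width: -0.0
grasp_force: 29.4
```

```bash
python3 -c "
from h import *
st()"
```

```text
t43.17 box [169.7   4.  297.3] phi -83.25 tilt [0.0327 0.0011] F [-24.4   6.2  63.4] w -0.0 gf 29.4 j [ 0.37  0.53  0.39  0.01 -1.41 -0.26]
```

The fingers landed on something (64 N upward). I'll back off upward and look.

>>> servo_tool:
  commands:
    - [[255,0,0,-0.02,0,0,0],[255,0,0,-0.02,0,0,0],[255,0,0,-0.02,0,0,0],[255,0,0,-0.02,0,0,0],[255,0,0,-0.01,0,0,0],[255,0,0,0,0,0,0]]

```text
clock: 43.67
position: [721.1, 108.1, 360.6]
ee_rot: [0.746, -0.666, 0.002, -0.002]
contact_force: [-0.7, 0.6, 0.3]
gripper_width: 0.1
grasp_force: 0.0
```

```bash
python3 -c "
from h import *
import math
st()
t=cams.get_image('top');g=t['frame'].copy();s=cams.get_image('side');f=s['frame'].copy()
for th,col in((1.6,(0,255,0)),(1.75,(0,0,255))):
  for y in np.linspace(-140,140,60):
    c,k=math.cos(th),math.sin(th)
    for r,h in((211,0),(189,48)):
      if r==189 and abs(y)>55: continue
      P=np.append(BR.T@np.array([116-r*c+h*k,y])+BO,98+r*k+h*c)
      for cc,im in((t,g),(s,f)):
        q=pt2px(cc,P).round().astype(int);im[q[1],q[0]]=col
cv2.imwrite('pics/t9.png',np.hstack([cv2.resize(g[80:170,200:340],(400,257),interpolation=0),cv2.resize(f[60:190,230:400],(400,257),interpolation=0)]))"
```

```text
t43.67 box [169.2   4.1 360.6] phi -83.55 tilt [0.0057 0.0015] F [-0.7  0.6  0.3] w 0.1 gf 0.0 j [ 0.37  0.54  0.56  0.   -1.59 -0.26]
```

View pics/t9.png

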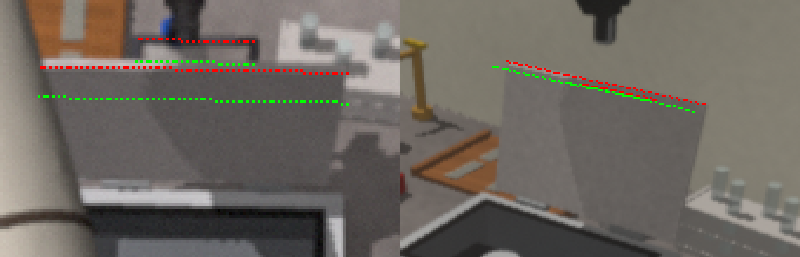

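The red overlay (θ = 1.75) fits the lid edge and bar, so the lid had swung to its stop. The bar is then at bx 197, z 275. I'll regrip there.

>>> servo_tool:
  commands:
    - [[180,0,-0.01,0,0,0,0],[180,0,-0.01,0,0,0,0],[180,0,-0.0095,0,0,0,0],[180,0,0,0.01,0,0,0],[180,0,0,0.012,0,0,0],[180,0,0,0.012,0,0,0],[180,0,0,0.008,0,0,0],[180,0,0,0.005,0,0,0],[180,0,0,0,0,0,0]]

```text
clock: 44.52
position: [749.6, 110.8, 307.5]
ee_rot: [0.746, -0.666, -0.001, 0.002]
contact_force: [0.0, -0.3, 0.2]
gripper_width: 25.2
grasp_force: 0.0
```

>>> servo_tool:
  commands:
    - [[180,0,0,0.005,0,0,0],[180,0,0,0.005,0,0,0],[180,0,0,0.004,0,0,0],[180,0,0,0,0,0,0]]

```text
clock: 44.85
position: [749.9, 110.9, 295.2]
ee_rot: [0.746, -0.666, -0.001, 0.001]
contact_force: [0.1, -0.2, -0.9]
gripper_width: 25.3
grasp_force: 0.0
```

```bash
python3 -c "
from h import *
st()"
```

```text
t44.85 box [198.1   3.7 295.2] phi -83.59 tilt [-0.0015 -0.    ] F [ 0.1 -0.2 -0.9] w 25.3 gf 0.0 j [ 0.36  0.6   0.53 -0.   -1.5  -0.25]
```

Past the lid edge with no contact, so I carry on down in small steps.

>>> servo_tool:
  commands:
    - [[180,0,0,0.005,0,0,0],[180,0,0,0.005,0,0,0],[180,0,0,0.004,0,0,0],[180,0,0,0,0,0,0]]

```text
clock: 45.18
position: [749.8, 110.9, 280.7]
ee_rot: [0.746, -0.666, -0.001, 0.001]
contact_force: [0.0, 0.6, -0.7]
gripper_width: 25.0
grasp_force: 0.0
```

>>> servo_tool:
  commands:
    - [[180,0,0,0.004,0,0,0],[180,0,0,0.004,0,0,0],[180,0,0,0,0,0,0]]

```text
clock: 45.43
position: [749.9, 110.9, 273.0]
ee_rot: [0.745, -0.667, -0.001, 0.001]
contact_force: [0.0, -0.3, -0.5]
gripper_width: 25.1
grasp_force: 0.0
```

```bash
python3 -c "
from h import *
st()"
```

```text
t45.43 box [198.1   3.7 273. ] phi -83.6 tilt [-0.0017 -0.0002] F [ 0.  -0.3 -0.5] w 25.1 gf 0.0 j [ 0.36  0.61  0.48 -0.   -1.45 -0.25]
```

>>> servo_tool:
  commands:
    - [[180,0,0,0.005,0,0,0],[180,0,0,0.005,0,0,0],[180,0,0,0.004,0,0,0],[180,0,0,0,0,0,0],[220,0,0,0,0,0,0],[255,0,0,0,0,0,0],[255,0,0,0,0,0,0],[255,0,0,0,0,0,0],[255,0,0,0,0,0,0]]

```text
clock: 46.18
position: [747.8, 110.6, 260.3]
ee_rot: [0.746, -0.666, -0.002, 0.003]
contact_force: [-7.8, 0.8, 4.0]
gripper_width: 7.8
grasp_force: 58.5
```

```bash
python3 -c "
from h import *
st()
import math
p=None
for th in np.arange(1.75,-.01,-.05):
    a=th+math.atan2(48,189);q=np.array([116-195*math.cos(a),98+195*math.sin(a)-18.7]);print(round(th,2),q.round(1),[] if p is None else (-(q-p)).round(1));p=q
"
```

```text
t46.18 box [195.9   3.6 260.3] phi -83.58 tilt [-0.0062 -0.0013] F [-7.8  0.8  4. ] w 7.8 gf 58.5 j [ 0.36  0.61  0.46 -0.   -1.42 -0.25]
1.75 [196.9 256.7] []
1.7 [188.  260.5] [ 9.  -3.8]
1.65 [178.8 263.9] [ 9.1 -3.4]
1.6 [169.5 266.8] [ 9.3 -2.9]
1.55 [160.1 269.3] [ 9.4 -2.4]
1.5 [150.5 271.2] [ 9.5 -2. ]
1.45 [140.9 272.7] [ 9.6 -1.5]
1.4 [131.2 273.7] [ 9.7 -1. ]
1.35 [121.4 274.2] [ 9.7 -0.5]
1.3 [111.7 274.3] [ 9.7 -0. ]
1.25 [102.  273.8] [9.7 0.5]
1.2 [ 92.3 272.8] [9.7 0.9]
1.15 [ 82.6 271.4] [9.6 1.4]
1.1 [ 73.  269.5] [9.6 1.9]
1.05 [ 63.6 267.1] [9.5 2.4]
1.0 [ 54.3 264.3] [9.3 2.9]
0.95 [ 45.1 261. ] [9.2 3.3]
0.9 [ 36.1 257.2] [9.  3.8]
0.85 [ 27.3 253. ] [8.8 4.2]
0.8 [ 18.8 248.3] [8.6 4.6]
0.75 [ 10.4 243.3] [8.3 5.1]
0.7 [  2.4 237.8] [8.1 5.5]
0.65 [ -5.4 231.9] [7.8 5.9]
0.6 [-12.9 225.6] [7.5 6.3]
0.55 [-20. 219.] [7.2 6.6]
0.5 [-26.9 212. ] [6.8 7. ]
0.45 [-33.3 204.7] [6.5 7.3]
0.4 [-39.4 197.1] [6.1 7.6]
0.35 [-45.1 189.2] [5.7 7.9]
0.3 [-50.4 181. ] [5.3 8.2]
0.25 [-55.2 172.6] [4.9 8.4]
0.2 [-59.7 163.9] [4.4 8.7]
0.15 [-63.7 155. ] [4.  8.9]
0.1 [-67.3 145.9] [3.6 9.1]
0.05 [-70.4 136.7] [3.1 9.2]
-0.0 [-73.  127.3] [2.6 9.4]
```

>>> servo_tool:
  commands:
    - [[255,0,0.009,-0.0038,0,0,0],[255,0,0.0091,-0.0034,0,0,0],[255,0,0.0093,-0.0029,0,0,0],[255,0,0.0094,-0.0024,0,0,0],[255,0,0.0095,-0.002,0,0,0],[255,0,0.0096,-0.0015,0,0,0],[255,0,0.0097,-0.001,0,0,0],[255,0,0.0097,-0.0005,0,0,0],[255,0,0.0097,0,0,0,0],[255,0,0.0097,0.0005,0,0,0]]

```text
clock: 47.02
position: [657.3, 100.3, 279.5]
ee_rot: [0.746, -0.666, 0.002, -0.003]
contact_force: [3.3, -0.6, 2.1]
gripper_width: 7.8
grasp_force: 59.0
```

>>> servo_tool:
  commands:
    - [[255,0,0.0097,0.0009,0,0,0],[255,0,0.0096,0.0014,0,0,0],[255,0,0.0096,0.0019,0,0,0],[255,0,0.0095,0.0024,0,0,0],[255,0,0.0093,0.0029,0,0,0],[255,0,0.0092,0.0033,0,0,0],[255,0,0.009,0.0038,0,0,0],[255,0,0.0088,0.0042,0,0,0],[255,0,0.0086,0.0046,0,0,0],[255,0,0.0083,0.0051,0,0,0]]

```text
clock: 47.85
position: [565.6, 89.8, 250.3]
ee_rot: [0.746, -0.666, 0.002, -0.003]
contact_force: [-1.0, -0.7, 9.2]
gripper_width: 7.8
grasp_force: 61.5
```

```bash
python3 -c "
from h import *
st()"
```

```text
t47.85 box [ 12.6   3.6 250.3] phi -83.54 tilt [0.0069 0.0008] F [-1.  -0.7  9.2] w 7.8 gf 61.5 j [ 0.44  0.28 -0.1   0.   -1.19 -0.33]
```

>>> servo_tool:
  commands:
    - [[255,0,0.0081,0.0055,0,0,0],[255,0,0.0078,0.0059,0,0,0],[255,0,0.0075,0.0063,0,0,0],[255,0,0.0072,0.0066,0,0,0],[255,0,0.0068,0.007,0,0,0],[255,0,0.0065,0.0073,0,0,0],[255,0,0.0061,0.0076,0,0,0],[255,0,0.0057,0.0079,0,0,0],[255,0,0.0053,0.0082,0,0,0],[255,0,0.0049,0.0084,0,0,0]]

```text
clock: 48.68
position: [498.1, 82.1, 176.5]
ee_rot: [0.746, -0.666, -0.0, 0.0]
contact_force: [-2.5, -1.1, 3.8]
gripper_width: 7.6
grasp_force: 65.2
```

>>> servo_tool:
  commands:
    - [[255,0,0.0044,0.0087,0,0,0],[255,0,0.004,0.0089,0,0,0],[255,0,0.0036,0.0091,0,0,0],[255,0,0.0016,0.0046,0,0,0],[255,0,0.0015,0.0046,0,0,0],[255,0,0.001,0.004,0,0,0],[255,0,0.0008,0.003,0,0,0],[255,0,0,0,0,0,0]]

```text
clock: 49.35
position: [480.4, 80.0, 131.6]
ee_rot: [0.745, -0.667, -0.001, 0.002]
contact_force: [-4.8, -0.8, -0.9]
gripper_width: 7.5
grasp_force: 66.5
```

```bash
python3 -c "
from h import *
st()"
```

```text
t49.35 box [-73.2   3.5 131.6] phi -83.64 tilt [-0.0054 -0.0016] F [-4.8 -0.8 -0.9] w 7.5 gf 66.5 j [ 0.5   0.26 -0.46 -0.   -0.86 -0.39]
```

>>> servo_tool:
  commands:
    - [[255,0,0,0.001,0,0,0],[255,0,0,0.001,0,0,0],[255,0,0,0.001,0,0,0],[255,0,0,0,0,0,0]]

```text
clock: 49.68
position: [479.7, 79.9, 128.9]
ee_rot: [0.745, -0.667, -0.002, 0.003]
contact_force: [-8.1, -0.1, 2.5]
gripper_width: 7.8
grasp_force: 67.0
```

>>> servo_tool:
  commands:
    - [[255,0,0,0.001,0,0,0],[255,0,0,0.001,0,0,0],[255,0,0,0,0,0,0]]

```text
clock: 49.93
position: [479.7, 79.9, 128.5]
ee_rot: [0.745, -0.667, -0.002, 0.003]
contact_force: [-13.0, 0.2, 12.8]
gripper_width: 7.8
grasp_force: 68.0
```

```bash
python3 -c "
from h import *
st()"
```

```text
t49.93 box [-73.9   3.5 128.5] phi -83.61 tilt [-0.0068 -0.0024] F [-13.    0.2  12.8] w 7.8 gf 68.0 j [ 0.5   0.26 -0.46 -0.   -0.85 -0.39]
```

>>> servo_tool:
  commands:
    - [[255,0,0.001,0.001,0,0,0],[255,0,0,0.001,0,0,0],[255,0,0,0,0,0,0],[200,0,0,-0.002,0,0,0],[150,0,0,0,0,0,0],[100,0,0,0,0,0,0],[60,0,0,0,0,0,0],[60,0,0,-0.01,0,0,0],[60,0,0,-0.02,0,0,0],[60,0,0,-0.025,0,0,0]]

```text
clock: 50.77
position: [481.1, 80.4, 181.8]
ee_rot: [0.745, -0.667, -0.001, 0.002]
contact_force: [0.3, 0.2, 0.7]
gripper_width: 65.4
grasp_force: 0.0
```

>>> servo_tool:
  commands:
    - [[0,0,0,-0.03,0,0,0],[0,-0.006,0,-0.03,0,0,0],[0,-0.018,0.002,0,0,0,0],[0,-0.028,0.003,0,0,0,0],[0,-0.03,0.003,0,0,0,0],[0,-0.03,0.003,0,0,0,0],[0,-0.03,0.003,0,0,0,0],[0,-0.03,0.003,0,0,0,0],[0,-0.03,0.003,0,0,0,0],[0,-0.03,0.003,0,0,0,0]]

```text
clock: 51.6
position: [432.8, 310.4, 242.7]
ee_rot: [0.746, -0.666, 0.0, -0.0]
contact_force: [0.8, -0.6, 0.5]
gripper_width: 85.3
grasp_force: 0.0
```

```bash
python3 -c "
from h import *
import math
st()
t=cams.get_image('top');s=cams.get_image('side');g=t['frame'].copy();f=s['frame'].copy()
for z in(165,170,174): print(z,box(onz(t,110+200/4.444,120+383/4.444,z)).round(1),box(onz(s,181.4,150.6,z)).round(1))
for y in np.linspace(-140,140,80):
    for cc,im in((t,g),(s,f)):
        q=pt2px(cc,np.append(BR.T@np.array([-95,y])+BO,108)).round().astype(int);im[q[1],q[0]]=(0,255,0)
cv2.imwrite('pics/t10.png',np.hstack([cv2.resize(g[130:250,130:330],(400,240),interpolation=0),cv2.resize(f[120:240,150:350],(400,240),interpolation=0)]))"
```

```text
t51.60 box [-94.3 237.8 242.7] phi -83.59 tilt [0.0001 0.    ] F [ 0.8 -0.6  0.5] w 85.3 gf 0.0 j [ 0.93  0.22 -0.2   0.   -1.15 -0.82]
165 [-97. 311. 165.] [-99.7 309.4 165. ]
170 [-98.  309.6 170. ] [-105.4  302.1  170. ]
174 [-98.8 308.4 174. ] [-109.9  296.2  174. ]
```

View pics/t10.png

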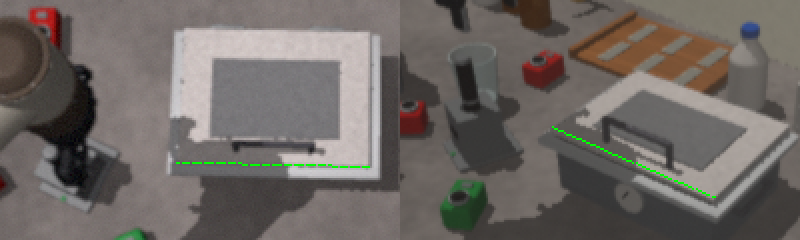

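The lid lies flat on its seam: the predicted front edge at z 108 matches in both views. Now to the wand.

>>> servo_tool:
  commands:
    - [[0,-0.02,0.001,0,0,0,0],[0,-0.02,0.001,0,0,0,0],[0,-0.015,0.001,0,0,0,0],[0,-0.008,0,0,0,0,0],[0,-0.003,0,0,0,0,0],[0,0,0,0,0,0,0],[0,0,0,0,0,0,0]]

```text
clock: 52.28
position: [422.8, 373.4, 242.9]
ee_rot: [0.745, -0.667, 0.0, 0.0]
contact_force: [1.0, 0.3, -0.0]
gripper_width: 85.6
grasp_force: 0.0
```

```bash
python3 -c "
from h import *
st()
s=cams.get_image('side');f=s['frame'].copy()
# handle silhouette columns per row vs predicted axis
g=cv2.cvtColor(f,cv2.COLOR_BGR2GRAY)
for v in range(150,176,3):
    print(v,[int(x) for x in g[v,168:200]])
for c in((-98.5,309),):
  for z in(172,160,140,120,100): print(z,pt2px(s,np.append(BR.T@np.array(c)+BO,z)).round(1))
"
```

```text
t52.28 box [-97.2 301.5 242.9] phi -83.62 tilt [-0.0004 -0.0005] F [ 1.   0.3 -0. ] w 85.6 gf 0.0 j [ 1.01  0.27 -0.13 -0.   -1.17 -0.9 ]
150 [99, 99, 98, 98, 97, 101, 113, 104, 87, 82, 81, 84, 85, 79, 74, 62, 56, 59, 93, 98, 97, 98, 98, 98, 100, 99, 101, 99, 93, 88, 89, 98]
153 [98, 97, 97, 97, 97, 97, 97, 91, 82, 66, 36, 30, 32, 34, 31, 27, 29, 35, 66, 97, 97, 96, 97, 95, 94, 93, 93, 92, 92, 88, 86, 97]
156 [99, 99, 99, 99, 98, 99, 100, 99, 92, 78, 51, 30, 28, 28, 27, 28, 27, 29, 44, 86, 94, 95, 94, 95, 94, 92, 93, 92, 91, 90, 84, 95]
159 [106, 105, 103, 101, 100, 99, 101, 101, 100, 91, 76, 40, 29, 26, 28, 28, 27, 26, 34, 58, 92, 96, 96, 95, 93, 92, 91, 92, 91, 89, 80, 87]
162 [91, 101, 101, 100, 100, 99, 100, 101, 101, 98, 86, 58, 32, 28, 29, 28, 27, 28, 28, 37, 72, 93, 95, 95, 94, 93, 92, 91, 92, 90, 84, 87]
165 [70, 100, 103, 102, 101, 99, 98, 97, 96, 95, 94, 83, 49, 30, 29, 30, 28, 27, 28, 31, 57, 105, 110, 104, 104, 114, 114, 111, 103, 96, 86, 87]
168 [59, 68, 97, 99, 100, 99, 98, 96, 96, 95, 95, 93, 77, 38, 29, 28, 28, 28, 29, 30, 39, 73, 93, 96, 96, 95, 98, 108, 116, 112, 85, 63]
171 [57, 62, 79, 92, 91, 95, 96, 95, 95, 95, 95, 95, 88, 66, 56, 51, 55, 57, 57, 52, 40, 44, 79, 91, 94, 95, 96, 95, 96, 88, 72, 58]
174 [95, 96, 96, 93, 78, 67, 87, 94, 95, 95, 95, 91, 66, 50, 34, 30, 29, 31, 29, 29, 30, 35, 45, 52, 56, 59, 63, 82, 84, 94, 93, 80]
172 [181.4 148.4]
160 [182.1 151.9]
140 [183.2 157.6]
120 [184.3 163.2]
100 [185.3 168.7]
```

>>> servo_tool:
  commands:
    - [[0,-0.005,0.001,0.01,0,0,0],[0,-0.0035,0,0.018,0,0,0],[0,0,0,0.014,0,0,0],[0,0,0,0,0,0,0],[0,0,0,0,0,0,0]]

```text
clock: 52.75
position: [420.6, 381.7, 200.2]
ee_rot: [0.745, -0.667, 0.0, 0.001]
contact_force: [0.8, -0.1, -0.0]
gripper_width: 85.1
grasp_force: 0.0
```

```bash
python3 -c "
from h import *
st()"
```

```text
t52.75 box [-98.4 310.  200.2] phi -83.61 tilt [-0.001 -0.002] F [ 0.8 -0.1 -0. ] w 85.1 gf 0.0 j [ 1.02  0.31 -0.18  0.   -1.08 -0.91]
```

>>> servo_tool:
  commands:
    - [[0,0,0,0.008,0,0,0],[0,0,0,0.014,0,0,0],[0,0,0,0.016,0,0,0],[0,0,0,0.016,0,0,0],[0,0,0,0.016,0,0,0],[0,0,0,0.012,0,0,0],[0,0,0,0.008,0,0,0],[0,0,0,0.004,0,0,0],[60,0,0,0,0,0,0],[100,0,0,0,0,0,0]]

```text
clock: 53.58
position: [421.2, 382.7, 107.8]
ee_rot: [0.746, -0.666, 0.0, -0.001]
contact_force: [0.4, 1.1, -0.9]
gripper_width: 64.0
grasp_force: 0.0
```

>>> servo_tool:
  commands:
    - [[120,0,0,0,0,0,0],[140,0,0,0,0,0,0],[160,0,0,0,0,0,0],[180,0,0,0,0,0,0],[200,0,0,0,0,0,0],[220,0,0,0,0,0,0],[240,0,0,0,0,0,0],[240,0,0,0,0,0,0]]

```text
clock: 54.25
position: [421.1, 382.6, 107.8]
ee_rot: [0.746, -0.666, 0.0, -0.001]
contact_force: [-0.3, -0.5, 4.6]
gripper_width: 24.8
grasp_force: 58.6
```

```bash
python3 -c "
from h import *
st()"
```

```text
t54.25 box [-97.8 310.9 107.8] phi -83.57 tilt [0.0008 0.0007] F [-0.3 -0.5  4.6] w 24.8 gf 58.6 j [ 1.02  0.41 -0.3   0.   -0.86 -0.91]
```

>>> servo_tool:
  commands:
    - [[240,0,0,-0.004,0,0,0],[240,0,0,-0.008,0,0,0],[240,0,0,-0.012,0,0,0],[240,0,0,-0.015,0,0,0],[240,0,0,-0.018,0,0,0],[240,0,0,-0.02,0,0,0],[240,0,0,-0.02,0,0,0],[240,0,0,-0.015,0,0,0],[240,0,0,-0.008,0,0,0],[240,0,0,0,0,0,0]]

```text
clock: 55.08
position: [421.3, 382.9, 229.0]
ee_rot: [0.746, -0.666, -0.0, -0.002]
contact_force: [0.3, -0.5, -1.2]
gripper_width: 25.0
grasp_force: 58.8
```

>>> servo_tool:
  commands:
    - [[240,0.006,-0.008,0,0,0,0],[240,0.012,-0.016,0,0,0,0],[240,0.017,-0.022,0,0,0,0],[240,0.018,-0.025,0,0,0,0],[240,0.018,-0.025,0,0,0,0],[240,0.018,-0.025,0,0,0,0],[240,0.018,-0.025,0,0,0,0],[240,0.017,-0.023,0,0,0,0],[240,0.015,-0.02,0,0,0,0],[240,0.01,-0.013,0,0,0,0]]

```text
clock: 55.92
position: [639.8, 254.2, 224.1]
ee_rot: [0.745, -0.667, -0.001, 0.002]
contact_force: [-0.1, -0.3, -1.6]
gripper_width: 24.8
grasp_force: 58.9
```

>>> servo_tool:
  commands:
    - [[240,0.006,-0.008,0,0,0,0],[240,0,0,0,0,0,0],[240,0,0,0,0,0,0]]

```text
clock: 56.17
position: [646.4, 251.2, 225.5]
ee_rot: [0.745, -0.667, -0.001, 0.001]
contact_force: [0.0, -0.2, -1.7]
gripper_width: 24.6
grasp_force: 59.0
```

```bash
python3 -c "
from h import *
s0=st();s=cams.get_image('side');t=cams.get_image('top')
tip=s0['position']-[0,0,95.8]
print('pred tip px side',pt2px(s,tip),'50up',pt2px(s,tip+[0,0,50]),'top',pt2px(t,tip))
f=s['frame'];q=pt2px(s,tip).astype(int);u=pt2px(s,tip+[0,0,30]);cv2.circle
a=f[q[1]-35:q[1]+25,q[0]-40:q[0]+40].copy();a[35,40]=(0,255,0);k=(u-q+[40,35]).round().astype(int);a[k[1],k[0]]=(0,0,255)
cv2.imwrite('pics/tip.png',cv2.resize(a,(800,600),interpolation=0))"
```

```text
t56.17 box [111.1 154.8 225.5] phi -83.64 tilt [-0.0026 -0.0011] F [ 0.  -0.2 -1.7] w 24.6 gf 59.0 j [ 0.6   0.51  0.19 -0.   -1.26 -0.49]
pred tip px side [264.88363002 146.67127854] 50up [264.2468797  132.64712736] top [215.87562944 141.20705298]
```

View pics/tip.png

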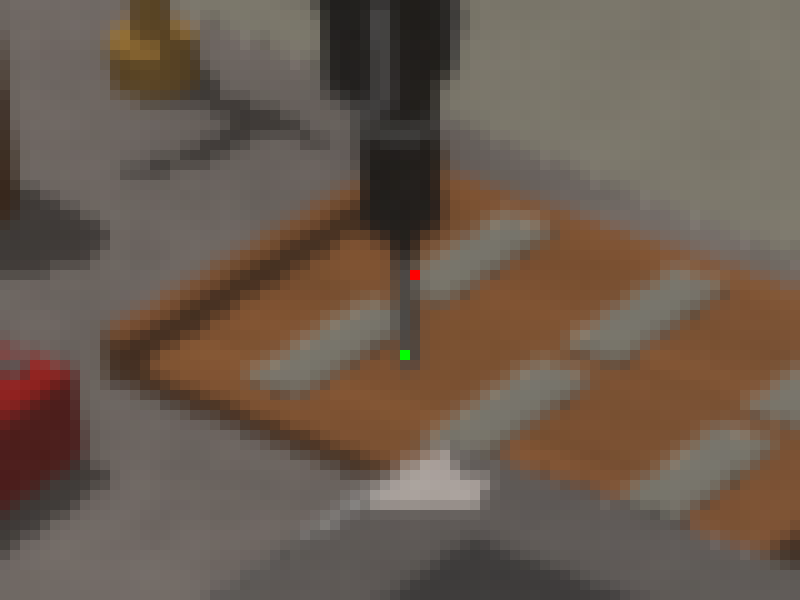

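The wand tip is within about a pixel of where I predicted (green mark at crop (405,355)). I'll lower it beside the hinge on the left and feel for the flange.

>>> servo_tool:
  commands:
    - [[240,0.002,0,0.006,0,0,0],[240,0.002,0,0.008,0,0,0],[240,0,0,0.006,0,0,0],[240,0,0,0.004,0,0,0],[240,0,0,0.002,0,0,0],[240,0,0,0,0,0,0]]

```text
clock: 56.77
position: [646.8, 247.7, 200.1]
ee_rot: [0.746, -0.666, -0.0, 0.001]
contact_force: [0.2, 0.1, -1.7]
gripper_width: 24.7
grasp_force: 59.0
```

>>> servo_tool:
  commands:
    - [[240,0,0,0.001,0,0,0],[240,0,0,0,0,0,0]]

```text
clock: 56.93
position: [647.4, 247.9, 200.2]
ee_rot: [0.746, -0.666, 0.0, -0.0]
contact_force: [-0.4, 0.2, -1.1]
gripper_width: 25.0
grasp_force: 59.0
```

>>> servo_tool:
  commands:
    - [[240,0,0,0.001,0,0,0],[240,0,0,0,0,0,0]]

```text
clock: 57.1
position: [647.3, 247.8, 199.2]
ee_rot: [0.746, -0.666, -0.0, -0.0]
contact_force: [0.4, 0.6, -1.7]
gripper_width: 24.7
grasp_force: 59.0
```

>>> servo_tool:
  commands:
    - [[240,0,0,0.001,0,0,0],[240,0,0,0,0,0,0]]

```text
clock: 57.27
position: [647.2, 247.7, 198.0]
ee_rot: [0.746, -0.666, -0.0, 0.0]
contact_force: [0.1, -0.1, -1.0]
gripper_width: 24.7
grasp_force: 59.0
```

```bash
python3 -c "
from h import *
st()"
```

```text
t57.27 box [111.5 151.3 198. ] phi -83.59 tilt [-0.0002  0.    ] F [ 0.1 -0.1 -1. ] w 24.7 gf 59.0 j [ 0.6   0.52  0.15 -0.   -1.2  -0.49]
```

>>> servo_tool:
  commands:
    - [[240,0,0,0.001,0,0,0],[240,0,0,0.001,0,0,0],[240,0,0,0.001,0,0,0],[240,0,0,0,0,0,0]]

```text
clock: 57.6
position: [647.1, 247.7, 194.7]
ee_rot: [0.745, -0.667, -0.0, 0.0]
contact_force: [-0.4, -0.9, -1.3]
gripper_width: 24.9
grasp_force: 59.0
```

>>> servo_tool:
  commands:
    - [[240,0,0,0.001,0,0,0],[240,0,0,0,0,0,0]]

```text
clock: 57.77
position: [647.2, 247.7, 193.9]
ee_rot: [0.746, -0.666, -0.0, 0.0]
contact_force: [0.7, 0.3, -1.9]
gripper_width: 24.8
grasp_force: 59.0
```

>>> servo_tool:
  commands:
    - [[240,0,0,0.001,0,0,0],[240,0,0,0,0,0,0]]

```text
clock: 57.93
position: [647.2, 247.7, 192.9]
ee_rot: [0.746, -0.667, -0.0, 0.0]
contact_force: [-0.1, -0.7, -2.8]
gripper_width: 25.0
grasp_force: 59.0
```

```bash
python3 -c "
from h import *
st()"
```

```text
t57.93 box [111.5 151.3 192.9] phi -83.6 tilt [-0.0003 -0.0001] F [-0.1 -0.7 -2.8] w 25.0 gf 59.0 j [ 0.6   0.53  0.14 -0.   -1.19 -0.49]
```

>>> servo_tool:
  commands:
    - [[240,0,0,0.001,0,0,0],[240,0,0,0,0,0,0]]

```text
clock: 58.1
position: [647.2, 247.7, 191.9]
ee_rot: [0.746, -0.666, -0.0, 0.0]
contact_force: [0.7, 0.7, -1.6]
gripper_width: 24.2
grasp_force: 59.0
```

>>> servo_tool:
  commands:
    - [[240,0,0,0.0007,0,0,0],[240,0,0,0,0,0,0]]

```text
clock: 58.27
position: [647.2, 247.7, 191.2]
ee_rot: [0.746, -0.666, -0.0, 0.0]
contact_force: [0.2, 0.1, -0.9]
gripper_width: 25.0
grasp_force: 59.0
```

```bash
python3 -c "
from h import *
st()"
```

```text
t58.27 box [111.5 151.3 191.2] phi -83.59 tilt [-0.0002 -0.0001] F [ 0.2  0.1 -0.9] w 25.0 gf 59.0 j [ 0.6   0.53  0.14 -0.   -1.18 -0.49]
```

>>> servo_tool:
  commands:
    - [[240,0,0,-0.002,0,0,0],[240,0.0015,0,0,0,0,0],[240,0.0015,0,0,0,0,0],[240,0.001,0,0,0,0,0],[240,0,0,0,0,0,0]]

```text
clock: 58.68
position: [647.7, 243.4, 193.5]
ee_rot: [0.745, -0.667, -0.0, -0.0]
contact_force: [0.3, 0.5, -1.4]
gripper_width: 25.1
grasp_force: 59.0
```

>>> servo_tool:
  commands:
    - [[240,0.001,0,0,0,0,0],[240,0,0,0,0,0,0]]

```text
clock: 58.85
position: [647.8, 242.6, 193.4]
ee_rot: [0.745, -0.667, -0.0, 0.0]
contact_force: [0.4, 0.4, -2.0]
gripper_width: 24.3
grasp_force: 59.0
```

>>> servo_tool:
  commands:
    - [[240,0.001,0,0,0,0,0],[240,0,0,0,0,0,0]]

```text
clock: 59.02
position: [647.9, 241.7, 193.4]
ee_rot: [0.746, -0.666, 0.0, 0.0]
contact_force: [0.9, 1.1, -1.5]
gripper_width: 24.8
grasp_force: 59.0
```

```bash
python3 -c "
from h import *
st()"
```

```text
t59.02 box [111.6 145.2 193.4] phi -83.59 tilt [-0.     -0.0001] F [ 0.9  1.1 -1.5] w 24.8 gf 59.0 j [ 0.59  0.52  0.14  0.   -1.18 -0.48]
```

>>> servo_tool:
  commands:
    - [[240,0.001,0,0,0,0,0],[240,0,0,0,0,0,0]]

```text
clock: 59.18
position: [648.0, 240.6, 193.4]
ee_rot: [0.745, -0.667, 0.0, 0.0]
contact_force: [0.2, 0.0, -1.6]
gripper_width: 24.6
grasp_force: 59.0
```

>>> servo_tool:
  commands:
    - [[240,0.001,0,0,0,0,0],[240,0,0,0,0,0,0]]

```text
clock: 59.35
position: [648.1, 239.7, 193.4]
ee_rot: [0.746, -0.667, 0.0, 0.0]
contact_force: [-0.9, -0.3, -2.5]
gripper_width: 24.7
grasp_force: 59.0
```

```bash
python3 -c "
from h import *
st()"
```

```text
t59.35 box [111.6 143.2 193.4] phi -83.6 tilt [-0.0001 -0.0001] F [-0.9 -0.3 -2.5] w 24.7 gf 59.0 j [ 0.59  0.52  0.14  0.   -1.18 -0.48]
```

>>> servo_tool:
  commands:
    - [[240,0.001,0,0,0,0,0],[240,0,0,0,0,0,0]]

```text
clock: 59.52
position: [648.3, 238.8, 193.4]
ee_rot: [0.745, -0.667, -0.0, -0.0]
contact_force: [0.7, 0.4, -1.2]
gripper_width: 24.4
grasp_force: 59.0
```

>>> servo_tool:
  commands:
    - [[240,0.001,0,0,0,0,0],[240,0,0,0,0,0,0]]

```text
clock: 59.68
position: [648.4, 238.2, 193.4]
ee_rot: [0.745, -0.667, -0.0, -0.0]
contact_force: [-1.1, 0.9, -1.1]
gripper_width: 24.7
grasp_force: 59.0
```

```bash
python3 -c "
from h import *
st()"
```

```text
t59.68 box [111.6 141.6 193.4] phi -83.6 tilt [0.0003 0.001 ] F [-1.1  0.9 -1.1] w 24.7 gf 59.0 j [ 0.59  0.52  0.13 -0.   -1.18 -0.47]
```

Contact with the lid edge came at a by reading of about 142 (143.5 nominal), so the offset is known. I back off 2 mm and start the scan down the left side at 20 mm/s.

>>> servo_tool:
  commands:
    - [[240,-0.001,0,0,0,0,0],[240,-0.001,0,0,0,0,0],[240,0,0,0,0,0,0],[240,0,0.0008,0,0,0,0],[240,0,0.0016,0,0,0,0],[240,0,0.00167,0,0,0,0],[240,0,0.00167,0,0,0,0],[240,0,0.00167,0,0,0,0],[240,0,0.00167,0,0,0,0],[240,0,0.00167,0,0,0,0]]

```text
clock: 60.52
position: [637.3, 238.6, 193.5]
ee_rot: [0.746, -0.666, 0.0, -0.0]
contact_force: [0.5, 0.1, -1.4]
gripper_width: 25.1
grasp_force: 59.0
```

>>> servo_tool:
  commands:
    - [[240,0,0.00167,0,0,0,0],[240,0,0.00167,0,0,0,0],[240,0,0.00167,0,0,0,0],[240,0,0.00167,0,0,0,0],[240,0,0.00167,0,0,0,0],[240,0,0.00167,0,0,0,0],[240,0,0.00167,0,0,0,0],[240,0,0.00167,0,0,0,0],[240,0,0.00167,0,0,0,0],[240,0,0.00167,0,0,0,0]]

```text
clock: 61.35
position: [620.7, 236.7, 193.4]
ee_rot: [0.746, -0.666, -0.0, 0.0]
contact_force: [-0.4, 0.1, -2.0]
gripper_width: 24.5
grasp_force: 59.0
```

>>> servo_tool:
  commands:
    - [[240,0,0.00167,0,0,0,0],[240,0,0.00167,0,0,0,0],[240,0,0.00167,0,0,0,0],[240,0,0.00167,0,0,0,0],[240,0,0.00167,0,0,0,0],[240,0,0.00167,0,0,0,0],[240,0,0.00167,0,0,0,0],[240,0,0.00167,0,0,0,0],[240,0,0.00167,0,0,0,0],[240,0,0.00167,0,0,0,0]]

```text
clock: 62.18
position: [604.1, 234.8, 193.4]
ee_rot: [0.746, -0.666, 0.0, -0.0]
contact_force: [0.4, 0.2, -0.3]
gripper_width: 24.5
grasp_force: 59.0
```

```bash
python3 -c "
from h import *
st()"
```

```text
t62.18 box [ 67.3 143.4 193.4] phi -83.59 tilt [0. 0.] F [ 0.4  0.2 -0.3] w 24.5 gf 59.0 j [ 0.62  0.45  0.01 -0.   -1.13 -0.51]
```

>>> servo_tool:
  commands:
    - [[240,0,0.00167,0,0,0,0],[240,0,0.00167,0,0,0,0],[240,0,0.00167,0,0,0,0],[240,0,0.00167,0,0,0,0],[240,0,0.00167,0,0,0,0],[240,0,0.00167,0,0,0,0],[240,0,0.00167,0,0,0,0],[240,0,0.00167,0,0,0,0],[240,0,0.00167,0,0,0,0],[240,0,0.00167,0,0,0,0]]

```text
clock: 63.02
position: [587.5, 233.0, 193.4]
ee_rot: [0.746, -0.666, -0.0, -0.0]
contact_force: [0.3, -0.2, -0.4]
gripper_width: 24.7
grasp_force: 59.0
```

>>> servo_tool:
  commands:
    - [[240,0,0.00167,0,0,0,0],[240,0,0.00167,0,0,0,0],[240,0,0.00167,0,0,0,0],[240,0,0.00167,0,0,0,0],[240,0,0.00167,0,0,0,0],[240,0,0.00167,0,0,0,0],[240,0,0.00167,0,0,0,0],[240,0,0.00167,0,0,0,0],[240,0,0.00167,0,0,0,0],[240,0,0.00167,0,0,0,0]]

```text
clock: 63.85
position: [570.9, 231.1, 193.5]
ee_rot: [0.746, -0.666, 0.0, -0.0]
contact_force: [-0.8, -0.3, -1.4]
gripper_width: 24.6
grasp_force: 59.0
```

>>> servo_tool:
  commands:
    - [[240,0,0.00167,0,0,0,0],[240,0,0.00167,0,0,0,0],[240,0,0.00167,0,0,0,0],[240,0,0.00167,0,0,0,0],[240,0,0.00167,0,0,0,0],[240,0,0.00167,0,0,0,0],[240,0,0.00167,0,0,0,0],[240,0,0.00167,0,0,0,0],[240,0,0.00167,0,0,0,0],[240,0,0.00167,0,0,0,0]]

```text
clock: 64.68
position: [554.3, 229.3, 193.4]
ee_rot: [0.746, -0.666, -0.0, -0.0]
contact_force: [0.1, 0.5, -1.5]
gripper_width: 24.9
grasp_force: 59.0
```

>>> servo_tool:
  commands:
    - [[240,0,0.00167,0,0,0,0],[240,0,0.00167,0,0,0,0],[240,0,0.00167,0,0,0,0],[240,0,0.00167,0,0,0,0],[240,0,0.00167,0,0,0,0],[240,0,0.00167,0,0,0,0],[240,0,0.00167,0,0,0,0],[240,0,0.00167,0,0,0,0],[240,0,0.00167,0,0,0,0],[240,0,0.00167,0,0,0,0]]

```text
clock: 65.52
position: [537.7, 227.4, 193.4]
ee_rot: [0.746, -0.666, -0.0, -0.0]
contact_force: [-0.7, -0.1, -0.3]
gripper_width: 24.4
grasp_force: 59.0
```

>>> servo_tool:
  commands:
    - [[240,0,0.00167,0,0,0,0],[240,0,0.00167,0,0,0,0],[240,0,0.00167,0,0,0,0],[240,0,0.00167,0,0,0,0],[240,0,0.00167,0,0,0,0],[240,0,0.00167,0,0,0,0],[240,0,0.00167,0,0,0,0],[240,0,0.00167,0,0,0,0],[240,0,0.00167,0,0,0,0],[240,0,0.00167,0,0,0,0]]

```text
clock: 66.35
position: [521.1, 225.5, 193.4]
ee_rot: [0.746, -0.666, -0.0, 0.0]
contact_force: [0.7, -0.2, -1.4]
gripper_width: 24.9
grasp_force: 59.0
```

>>> servo_tool:
  commands:
    - [[240,0,0.00167,0,0,0,0],[240,0,0.00167,0,0,0,0],[240,0,0.00167,0,0,0,0],[240,0,0.00167,0,0,0,0],[240,0,0.00167,0,0,0,0],[240,0,0.00167,0,0,0,0],[240,0,0.00167,0,0,0,0],[240,0,0.00167,0,0,0,0],[240,0,0.00167,0,0,0,0],[240,0,0.00167,0,0,0,0]]

```text
clock: 67.18
position: [504.5, 223.7, 193.4]
ee_rot: [0.746, -0.666, -0.0, -0.0]
contact_force: [-0.1, 0.8, -1.4]
gripper_width: 24.8
grasp_force: 59.0
```

>>> servo_tool:
  commands:
    - [[240,0,0.00167,0,0,0,0],[240,0,0.00167,0,0,0,0],[240,0,0.00167,0,0,0,0],[240,0,0.00167,0,0,0,0],[240,0,0.00167,0,0,0,0],[240,0,0.00167,0,0,0,0],[240,0,0.00167,0,0,0,0],[240,0,0.00167,0,0,0,0],[240,0,0.00167,0,0,0,0],[240,0,0.00167,0,0,0,0]]

```text
clock: 68.02
position: [487.9, 221.8, 193.4]
ee_rot: [0.746, -0.666, 0.0, 0.0]
contact_force: [-0.3, 0.5, -1.7]
gripper_width: 24.6
grasp_force: 59.0
```

>>> servo_tool:
  commands:
    - [[240,0,0.00167,0,0,0,0],[240,0,0.00167,0,0,0,0],[240,0,0.00167,0,0,0,0],[240,0,0.00167,0,0,0,0],[240,0,0.00167,0,0,0,0],[240,0,0.00167,0,0,0,0],[240,0,0.00167,0,0,0,0],[240,0,0.00167,0,0,0,0],[240,0,0.00167,0,0,0,0],[240,0,0.00167,0,0,0,0]]

```text
clock: 68.85
position: [471.3, 219.9, 193.4]
ee_rot: [0.746, -0.666, -0.0, -0.0]
contact_force: [-0.3, 0.0, -1.1]
gripper_width: 24.9
grasp_force: 59.0
```

```bash
python3 -c "
from h import *
st()"
```

```text
t68.85 box [-66.3 143.6 193.4] phi -83.59 tilt [-0.  0.] F [-0.3  0.  -1.1] w 24.9 gf 59.0 j [ 0.75  0.24 -0.3  -0.   -1.03 -0.64]
```

>>> servo_tool:
  commands:
    - [[240,0,0.00167,0,0,0,0],[240,0,0.00167,0,0,0,0],[240,0,0.00167,0,0,0,0],[240,0,0.00167,0,0,0,0],[240,0,0.00167,0,0,0,0],[240,0,0.00167,0,0,0,0],[240,0,0.00167,0,0,0,0],[240,0,0.00167,0,0,0,0],[240,0,0.00167,0,0,0,0],[240,0,0.00167,0,0,0,0]]

```text
clock: 69.68
position: [454.7, 218.1, 193.4]
ee_rot: [0.746, -0.666, -0.0, -0.0]
contact_force: [-0.6, 0.0, -1.1]
gripper_width: 24.9
grasp_force: 59.0
```

>>> servo_tool:
  commands:
    - [[240,0,0.00167,0,0,0,0],[240,0,0.00167,0,0,0,0],[240,0,0.00167,0,0,0,0],[240,0,0.00167,0,0,0,0],[240,0,0.00167,0,0,0,0],[240,0,0.00167,0,0,0,0],[240,0,0.00167,0,0,0,0],[240,0,0.00167,0,0,0,0],[240,0.0006,0.0015,0,0,0,0],[240,0.0012,0.0012,0,0,0,0]]

```text
clock: 70.52
position: [439.0, 214.5, 193.4]
ee_rot: [0.746, -0.666, -0.0, -0.0]
contact_force: [0.6, 0.4, -0.9]
gripper_width: 24.7
grasp_force: 59.0
```

>>> servo_tool:
  commands:
    - [[240,0.0015,0.0006,0,0,0,0],[240,0.00167,0,0,0,0,0],[240,0.00167,0,0,0,0,0],[240,0.00167,0,0,0,0,0],[240,0.00167,0,0,0,0,0],[240,0.00167,0,0,0,0,0],[240,0.00167,0,0,0,0,0],[240,0.00167,0,0,0,0,0],[240,0.00167,0,0,0,0,0],[240,0.00167,0,0,0,0,0]]

```text
clock: 71.35
position: [440.2, 197.8, 193.3]
ee_rot: [0.745, -0.667, -0.0, 0.0]
contact_force: [-2.7, 1.1, -0.9]
gripper_width: 24.5
grasp_force: 58.9
```

>>> servo_tool:
  commands:
    - [[240,0.00167,0,0,0,0,0],[240,0.00167,0,0,0,0,0],[240,0.00167,0,0,0,0,0],[240,0.00167,0,0,0,0,0],[240,0.00167,0,0,0,0,0],[240,0.00167,0,0,0,0,0],[240,0.00167,0,0,0,0,0],[240,0.00167,0,0,0,0,0],[240,0.00167,0,0,0,0,0],[240,0.00167,0,0,0,0,0]]

```text
clock: 72.18
position: [442.2, 181.2, 193.3]
ee_rot: [0.746, -0.666, -0.0, 0.0]
contact_force: [-3.5, 1.9, -1.7]
gripper_width: 24.6
grasp_force: 58.9
```

```bash
python3 -c "
from h import *
s0=st();s=cams.get_image('side');f=s['frame'];tip=s0['position']-[0,0,95.8];q=pt2px(s,tip).astype(int)
cv2.imwrite('pics/tip2.png',cv2.resize(f[q[1]-35:q[1]+25,q[0]-40:q[0]+40],(800,600),interpolation=3))"
```

```text
t72.18 box [-99.7 108.4 193.3] phi -83.59 tilt [-0.0003 -0.0001] F [-3.5  1.9 -1.7] w 24.6 gf 58.9 j [ 0.73  0.17 -0.4  -0.   -1.   -0.62]
```

View pics/tip2.png

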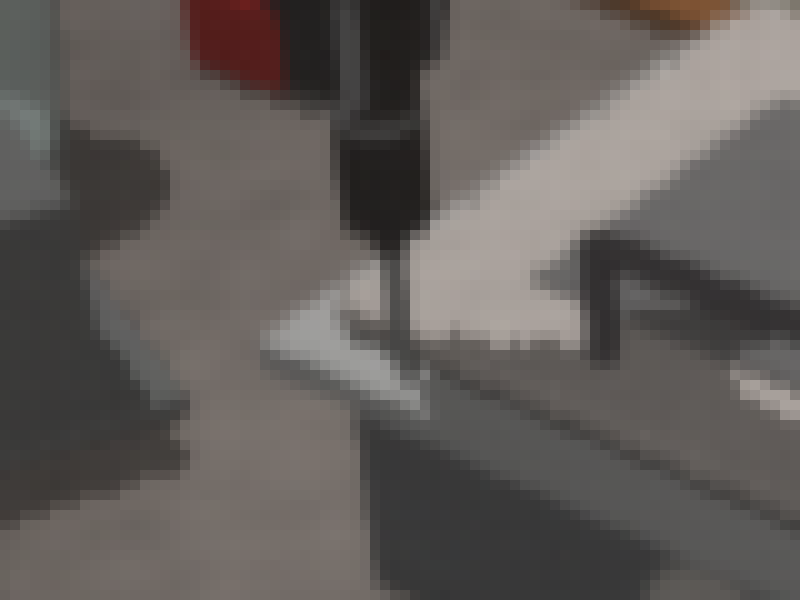

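The tip runs along the front seam (crop (400,365)) and brushes the lid edge at about 3 N. I'll ease it out 1.5 mm and continue.

>>> servo_tool:
  commands:
    - [[240,0.0016,0.0004,0,0,0,0],[240,0.0016,0.0004,0,0,0,0],[240,0.0016,0.0004,0,0,0,0],[240,0.0016,0.0004,0,0,0,0],[240,0.00167,0,0,0,0,0],[240,0.00167,0,0,0,0,0],[240,0.00167,0,0,0,0,0],[240,0.00167,0,0,0,0,0],[240,0.00167,0,0,0,0,0],[240,0.00167,0,0,0,0,0]]

```text
clock: 73.07
position: [442.6, 164.8, 193.4]
ee_rot: [0.746, -0.666, 0.0, -0.0]
contact_force: [0.7, 1.0, -1.8]
gripper_width: 24.9
grasp_force: 59.0
```

>>> servo_tool:
  commands:
    - [[240,0.00167,0,0,0,0,0],[240,0.00167,0,0,0,0,0],[240,0.00167,0,0,0,0,0],[240,0.00167,0,0,0,0,0],[240,0.00167,0,0,0,0,0],[240,0.00167,0,0,0,0,0],[240,0.00167,0,0,0,0,0],[240,0.00167,0,0,0,0,0],[240,0.00167,0,0,0,0,0],[240,0.00167,0,0,0,0,0]]

```text
clock: 73.9
position: [444.4, 148.2, 193.4]
ee_rot: [0.746, -0.666, -0.0, 0.0]
contact_force: [-0.3, -0.1, -1.1]
gripper_width: 24.6
grasp_force: 59.0
```

>>> servo_tool:
  commands:
    - [[240,0.00167,0,0,0,0,0],[240,0.00167,0,0,0,0,0],[240,0.00167,0,0,0,0,0],[240,0.00167,0,0,0,0,0],[240,0.00167,0,0,0,0,0],[240,0.00167,0,0,0,0,0],[240,0.00167,0,0,0,0,0],[240,0.00167,0,0,0,0,0],[240,0.00167,0,0,0,0,0],[240,0.00167,0,0,0,0,0]]

```text
clock: 74.73
position: [446.2, 131.6, 193.4]
ee_rot: [0.746, -0.666, 0.0, -0.0]
contact_force: [-0.8, -0.1, -1.3]
gripper_width: 24.9
grasp_force: 59.0
```

>>> servo_tool:
  commands:
    - [[240,0.00167,0,0,0,0,0],[240,0.00167,0,0,0,0,0],[240,0.00167,0,0,0,0,0],[240,0.00167,0,0,0,0,0],[240,0.00167,0,0,0,0,0],[240,0.00167,0,0,0,0,0],[240,0.00167,0,0,0,0,0],[240,0.00167,0,0,0,0,0],[240,0.00167,0,0,0,0,0],[240,0.00167,0,0,0,0,0]]

```text
clock: 75.57
position: [448.1, 115.0, 193.4]
ee_rot: [0.746, -0.666, -0.0, 0.0]
contact_force: [0.3, 0.5, -0.2]
gripper_width: 24.6
grasp_force: 59.0
```

```bash
python3 -c "
from h import *
st()"
```

```text
t75.57 box [-101.3   41.9  193.4] phi -83.59 tilt [-0. -0.] F [ 0.3  0.5 -0.2] w 24.6 gf 59.0 j [ 0.6   0.14 -0.43 -0.   -1.   -0.49]
```

>>> servo_tool:
  commands:
    - [[240,0.00167,0,0,0,0,0],[240,0.00167,0,0,0,0,0],[240,0.00167,0,0,0,0,0],[240,0.00167,0,0,0,0,0],[240,0.00167,0,0,0,0,0],[240,0.00167,0,0,0,0,0],[240,0.00167,0,0,0,0,0],[240,0.00167,0,0,0,0,0],[240,0.00167,0,0,0,0,0],[240,0.00167,0,0,0,0,0]]

```text
clock: 76.4
position: [450.0, 98.4, 193.4]
ee_rot: [0.746, -0.666, 0.0, 0.0]
contact_force: [0.6, 0.2, -1.4]
gripper_width: 25.0
grasp_force: 59.0
```

>>> servo_tool:
  commands:
    - [[240,0.00167,0,0,0,0,0],[240,0.00167,0,0,0,0,0],[240,0.00167,0,0,0,0,0],[240,0.00167,0,0,0,0,0],[240,0.00167,0,0,0,0,0],[240,0.00167,0,0,0,0,0],[240,0.00167,0,0,0,0,0],[240,0.00167,0,0,0,0,0],[240,0.00167,0,0,0,0,0],[240,0.00167,0,0,0,0,0]]

```text
clock: 77.23
position: [451.8, 81.8, 193.4]
ee_rot: [0.746, -0.666, -0.0, -0.0]
contact_force: [0.1, -0.3, -1.2]
gripper_width: 24.8
grasp_force: 59.0
```

>>> servo_tool:
  commands:
    - [[240,0.00167,0,0,0,0,0],[240,0.00167,0,0,0,0,0],[240,0.00167,0,0,0,0,0],[240,0.00167,0,0,0,0,0],[240,0.00167,0,0,0,0,0],[240,0.00167,0,0,0,0,0],[240,0.00167,0,0,0,0,0],[240,0.00167,0,0,0,0,0],[240,0.00167,0,0,0,0,0],[240,0.00167,0,0,0,0,0]]

```text
clock: 78.07
position: [453.7, 65.2, 193.4]
ee_rot: [0.746, -0.666, -0.0, 0.0]
contact_force: [-0.3, 0.4, -1.4]
gripper_width: 24.5
grasp_force: 59.0
```

>>> servo_tool:
  commands:
    - [[240,0.00167,0,0,0,0,0],[240,0.00167,0,0,0,0,0],[240,0.00167,0,0,0,0,0],[240,0.00167,0,0,0,0,0],[240,0.00167,0,0,0,0,0],[240,0.00167,0,0,0,0,0],[240,0.00167,0,0,0,0,0],[240,0.00167,0,0,0,0,0],[240,0.00167,0,0,0,0,0],[240,0.00167,0,0,0,0,0]]

```text
clock: 78.9
position: [455.6, 48.6, 193.4]
ee_rot: [0.746, -0.666, 0.0, -0.0]
contact_force: [0.5, -0.2, -0.6]
gripper_width: 24.2
grasp_force: 59.0
```

>>> servo_tool:
  commands:
    - [[240,0.00167,0,0,0,0,0],[240,0.00167,0,0,0,0,0],[240,0.00167,0,0,0,0,0],[240,0.00167,0,0,0,0,0],[240,0.00167,0,0,0,0,0],[240,0.00167,0,0,0,0,0],[240,0.00167,0,0,0,0,0],[240,0.00167,0,0,0,0,0],[240,0.00167,0,0,0,0,0],[240,0.00167,0,0,0,0,0]]

```text
clock: 79.73
position: [457.4, 32.0, 193.4]
ee_rot: [0.746, -0.666, -0.0, -0.0]
contact_force: [0.8, -0.4, -0.8]
gripper_width: 24.3
grasp_force: 59.0
```

>>> servo_tool:
  commands:
    - [[240,0.00167,0,0,0,0,0],[240,0.00167,0,0,0,0,0],[240,0.00167,0,0,0,0,0],[240,0.00167,0,0,0,0,0],[240,0.00167,0,0,0,0,0],[240,0.00167,0,0,0,0,0],[240,0.00167,0,0,0,0,0],[240,0.00167,0,0,0,0,0],[240,0.00167,0,0,0,0,0],[240,0.00167,0,0,0,0,0]]

```text
clock: 80.57
position: [459.3, 15.4, 193.4]
ee_rot: [0.746, -0.666, 0.0, -0.0]
contact_force: [-0.1, -0.0, -0.4]
gripper_width: 24.3
grasp_force: 59.0
```

>>> servo_tool:
  commands:
    - [[240,0.00167,0,0,0,0,0],[240,0.00167,0,0,0,0,0],[240,0.00167,0,0,0,0,0],[240,0.00167,0,0,0,0,0],[240,0.00167,0,0,0,0,0],[240,0.00167,0,0,0,0,0],[240,0.00167,0,0,0,0,0],[240,0.00167,0,0,0,0,0],[240,0.00167,0,0,0,0,0],[240,0.00167,0,0,0,0,0]]

```text
clock: 81.4
position: [461.2, -1.2, 193.4]
ee_rot: [0.746, -0.666, 0.0, 0.0]
contact_force: [0.6, 0.7, -2.0]
gripper_width: 24.5
grasp_force: 59.0
```

>>> servo_tool:
  commands:
    - [[240,0.00167,0,0,0,0,0],[240,0.00167,0,0,0,0,0],[240,0.00167,0,0,0,0,0],[240,0.00167,0,0,0,0,0],[240,0.00167,0,0,0,0,0],[240,0.00167,0,0,0,0,0],[240,0.00167,0,0,0,0,0],[240,0.00167,0,0,0,0,0],[240,0.00167,0,0,0,0,0],[240,0.00167,0,0,0,0,0]]

```text
clock: 82.23
position: [463.0, -17.8, 193.4]
ee_rot: [0.746, -0.666, -0.0, -0.0]
contact_force: [0.2, 1.0, -1.0]
gripper_width: 24.9
grasp_force: 59.0
```

>>> servo_tool:
  commands:
    - [[240,0.00167,0,0,0,0,0],[240,0.00167,0,0,0,0,0],[240,0.00167,0,0,0,0,0],[240,0.00167,0,0,0,0,0],[240,0.00167,0,0,0,0,0],[240,0.00167,0,0,0,0,0],[240,0.00167,0,0,0,0,0],[240,0.00167,0,0,0,0,0],[240,0.00167,0,0,0,0,0],[240,0.00167,0,0,0,0,0]]

```text
clock: 83.07
position: [464.9, -34.4, 193.4]
ee_rot: [0.746, -0.666, -0.0, 0.0]
contact_force: [-0.1, 0.7, -1.1]
gripper_width: 25.0
grasp_force: 59.0
```

>>> servo_tool:
  commands:
    - [[240,0.00167,0,0,0,0,0],[240,0.00167,0,0,0,0,0],[240,0.00167,0,0,0,0,0],[240,0.00167,0,0,0,0,0],[240,0.00167,0,0,0,0,0],[240,0.00167,0,0,0,0,0],[240,0.00167,0,0,0,0,0],[240,0.00167,0,0,0,0,0],[240,0.00167,0,0,0,0,0],[240,0.00167,0,0,0,0,0]]

```text
clock: 83.9
position: [466.8, -51.0, 193.4]
ee_rot: [0.746, -0.666, -0.0, 0.0]
contact_force: [0.7, 0.3, -1.6]
gripper_width: 24.8
grasp_force: 59.0
```

```bash
python3 -c "
from h import *
st()"
```

```text
t83.90 box [-101.6 -125.1  193.4] phi -83.59 tilt [-0. -0.] F [ 0.7  0.3 -1.6] w 24.8 gf 59.0 j [ 0.24  0.15 -0.42  0.   -1.   -0.13]
```

>>> servo_tool:
  commands:
    - [[240,0.00167,0,0,0,0,0],[240,0.00167,0,0,0,0,0],[240,0.00167,0,0,0,0,0],[240,0.00167,0,0,0,0,0],[240,0.00167,0,0,0,0,0],[240,0.00167,0,0,0,0,0],[240,0.00167,0,0,0,0,0],[240,0.00167,0,0,0,0,0],[240,0.00167,0,0,0,0,0],[240,0.00167,0,0,0,0,0]]

```text
clock: 84.73
position: [468.6, -67.6, 193.4]
ee_rot: [0.746, -0.666, -0.0, 0.0]
contact_force: [-0.2, -0.3, -1.7]
gripper_width: 24.9
grasp_force: 59.0
```

>>> servo_tool:
  commands:
    - [[240,0.00167,0,0,0,0,0],[240,0.0015,-0.0006,0,0,0,0],[240,0.0012,-0.0012,0,0,0,0],[240,0.0006,-0.0015,0,0,0,0],[240,0,-0.00167,0,0,0,0],[240,0,-0.00167,0,0,0,0],[240,0,-0.00167,0,0,0,0],[240,0,-0.00167,0,0,0,0],[240,0,-0.00167,0,0,0,0],[240,0,-0.00167,0,0,0,0]]

```text
clock: 85.57
position: [482.6, -70.8, 193.4]
ee_rot: [0.746, -0.666, -0.0, 0.0]
contact_force: [-0.4, -0.2, -1.6]
gripper_width: 24.9
grasp_force: 59.0
```

>>> servo_tool:
  commands:
    - [[240,0,-0.00167,0,0,0,0],[240,0,-0.00167,0,0,0,0],[240,0,-0.00167,0,0,0,0],[240,0,-0.00167,0,0,0,0],[240,0,-0.00167,0,0,0,0],[240,0,-0.00167,0,0,0,0],[240,0,-0.00167,0,0,0,0],[240,0,-0.00167,0,0,0,0],[240,0,-0.00167,0,0,0,0],[240,0,-0.00167,0,0,0,0]]

```text
clock: 86.4
position: [499.2, -69.0, 193.4]
ee_rot: [0.746, -0.666, -0.0, -0.0]
contact_force: [0.4, -0.2, -1.8]
gripper_width: 24.6
grasp_force: 59.0
```

```bash
python3 -c "
from h import *
s0=st();s=cams.get_image('side');f=s['frame'];tip=s0['position']-[0,0,95.8];q=pt2px(s,tip).astype(int)
cv2.imwrite('pics/tip3.png',cv2.resize(f[q[1]-35:q[1]+25,q[0]-40:q[0]+40],(800,600),interpolation=3))"
```

```text
t86.40 box [ -71.4 -146.6  193.4] phi -83.59 tilt [0. 0.] F [ 0.4 -0.2 -1.8] w 24.6 gf 59.0 j [ 0.19  0.21 -0.34 -0.   -1.02 -0.07]
```

View pics/tip3.png

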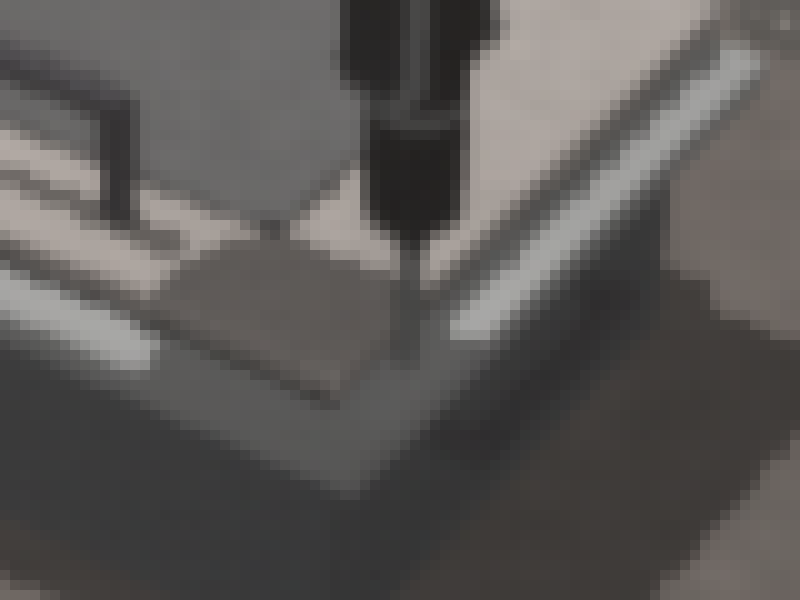

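The tip is on the flange just outside the right edge (crop (405,365)), with no contact. I'll continue to the hinge.

>>> servo_tool:
  commands:
    - [[240,0,-0.00167,0,0,0,0],[240,0,-0.00167,0,0,0,0],[240,0,-0.00167,0,0,0,0],[240,0,-0.00167,0,0,0,0],[240,0,-0.00167,0,0,0,0],[240,0,-0.00167,0,0,0,0],[240,0,-0.00167,0,0,0,0],[240,0,-0.00167,0,0,0,0],[240,0,-0.00167,0,0,0,0],[240,0,-0.00167,0,0,0,0]]

```text
clock: 87.28
position: [515.7, -67.1, 193.4]
ee_rot: [0.746, -0.666, -0.0, 0.0]
contact_force: [-0.2, -0.9, -1.9]
gripper_width: 24.9
grasp_force: 59.0
```

>>> servo_tool:
  commands:
    - [[240,0,-0.00167,0,0,0,0],[240,0,-0.00167,0,0,0,0],[240,0,-0.00167,0,0,0,0],[240,0,-0.00167,0,0,0,0],[240,0,-0.00167,0,0,0,0],[240,0,-0.00167,0,0,0,0],[240,0,-0.00167,0,0,0,0],[240,0,-0.00167,0,0,0,0],[240,0,-0.00167,0,0,0,0],[240,0,-0.00167,0,0,0,0]]

```text
clock: 88.12
position: [532.4, -65.2, 193.4]
ee_rot: [0.746, -0.666, 0.0, 0.0]
contact_force: [-0.2, 0.0, -1.7]
gripper_width: 24.6
grasp_force: 59.0
```

>>> servo_tool:
  commands:
    - [[240,0,-0.00167,0,0,0,0],[240,0,-0.00167,0,0,0,0],[240,0,-0.00167,0,0,0,0],[240,0,-0.00167,0,0,0,0],[240,0,-0.00167,0,0,0,0],[240,0,-0.00167,0,0,0,0],[240,0,-0.00167,0,0,0,0],[240,0,-0.00167,0,0,0,0],[240,0,-0.00167,0,0,0,0],[240,0,-0.00167,0,0,0,0]]

```text
clock: 88.95
position: [548.9, -63.4, 193.4]
ee_rot: [0.746, -0.667, -0.0, 0.0]
contact_force: [-0.2, -0.3, -0.4]
gripper_width: 24.7
grasp_force: 59.0
```

>>> servo_tool:
  commands:
    - [[240,0,-0.00167,0,0,0,0],[240,0,-0.00167,0,0,0,0],[240,0,-0.00167,0,0,0,0],[240,0,-0.00167,0,0,0,0],[240,0,-0.00167,0,0,0,0],[240,0,-0.00167,0,0,0,0],[240,0,-0.00167,0,0,0,0],[240,0,-0.00167,0,0,0,0],[240,0,-0.00167,0,0,0,0],[240,0,-0.00167,0,0,0,0]]

```text
clock: 89.78
position: [565.5, -61.5, 193.4]
ee_rot: [0.746, -0.666, -0.0, 0.0]
contact_force: [-1.0, 0.3, -1.5]
gripper_width: 24.6
grasp_force: 59.0
```

>>> servo_tool:
  commands:
    - [[240,0,-0.00167,0,0,0,0],[240,0,-0.00167,0,0,0,0],[240,0,-0.00167,0,0,0,0],[240,0,-0.00167,0,0,0,0],[240,0,-0.00167,0,0,0,0],[240,0,-0.00167,0,0,0,0],[240,0,-0.00167,0,0,0,0],[240,0,-0.00167,0,0,0,0],[240,0,-0.00167,0,0,0,0],[240,0,-0.00167,0,0,0,0]]

```text
clock: 90.62
position: [582.1, -59.6, 193.4]
ee_rot: [0.746, -0.666, 0.0, 0.0]
contact_force: [-0.8, 0.2, -1.2]
gripper_width: 24.6
grasp_force: 59.0
```

>>> servo_tool:
  commands:
    - [[240,0,-0.00167,0,0,0,0],[240,0,-0.00167,0,0,0,0],[240,0,-0.00167,0,0,0,0],[240,0,-0.00167,0,0,0,0],[240,0,-0.00167,0,0,0,0],[240,0,-0.00167,0,0,0,0],[240,0,-0.00167,0,0,0,0],[240,0,-0.00167,0,0,0,0],[240,0,-0.00167,0,0,0,0],[240,0,-0.00167,0,0,0,0]]

```text
clock: 91.45
position: [598.7, -57.8, 193.4]
ee_rot: [0.746, -0.666, -0.0, 0.0]
contact_force: [0.7, -0.5, -1.2]
gripper_width: 24.8
grasp_force: 59.0
```

>>> servo_tool:
  commands:
    - [[240,0,-0.00167,0,0,0,0],[240,0,-0.00167,0,0,0,0],[240,0,-0.00167,0,0,0,0],[240,0,-0.00167,0,0,0,0],[240,0,-0.00167,0,0,0,0],[240,0,-0.00167,0,0,0,0],[240,0,-0.00167,0,0,0,0],[240,0,-0.00167,0,0,0,0],[240,0,-0.00167,0,0,0,0],[240,0,-0.00167,0,0,0,0]]

```text
clock: 92.28
position: [615.3, -55.9, 193.4]
ee_rot: [0.746, -0.666, -0.0, -0.0]
contact_force: [0.2, 0.9, -1.9]
gripper_width: 24.8
grasp_force: 59.0
```

>>> servo_tool:
  commands:
    - [[240,0,-0.00167,0,0,0,0],[240,0,-0.00167,0,0,0,0],[240,0,-0.00167,0,0,0,0],[240,0,-0.00167,0,0,0,0],[240,0,-0.00167,0,0,0,0],[240,0,-0.00167,0,0,0,0],[240,0,-0.00167,0,0,0,0],[240,0,-0.00167,0,0,0,0],[240,0,-0.00167,0,0,0,0],[240,0,-0.00167,0,0,0,0]]

```text
clock: 93.12
position: [631.9, -54.1, 193.4]
ee_rot: [0.746, -0.667, -0.0, 0.0]
contact_force: [-0.3, -0.1, -1.6]
gripper_width: 24.4
grasp_force: 59.0
```

>>> servo_tool:
  commands:
    - [[240,0,-0.00167,0,0,0,0],[240,0,-0.00167,0,0,0,0],[240,0,-0.00167,0,0,0,0],[240,0,-0.00167,0,0,0,0],[240,0,-0.00167,0,0,0,0],[240,0,-0.00167,0,0,0,0],[240,0,-0.00167,0,0,0,0],[240,0,-0.00167,0,0,0,0],[240,0,-0.00167,0,0,0,0],[240,0,-0.00167,0,0,0,0]]

```text
clock: 93.95
position: [648.5, -52.2, 193.4]
ee_rot: [0.746, -0.666, -0.0, -0.0]
contact_force: [-0.6, 0.4, -1.3]
gripper_width: 24.7
grasp_force: 59.0
```

>>> servo_tool:
  commands:
    - [[240,0,-0.00167,0,0,0,0],[240,0,-0.00167,0,0,0,0],[240,0,-0.00167,0,0,0,0],[240,0,-0.00167,0,0,0,0],[240,0,-0.00167,0,0,0,0],[240,0,-0.00167,0,0,0,0],[240,0,-0.00167,0,0,0,0],[240,0,-0.00167,0,0,0,0],[240,0,-0.00167,0,0,0,0],[240,0,-0.00167,0,0,0,0]]

```text
clock: 94.78
position: [665.1, -50.4, 193.4]
ee_rot: [0.746, -0.666, -0.0, 0.0]
contact_force: [0.6, -0.2, -0.0]
gripper_width: 24.7
grasp_force: 59.0
```

>>> servo_tool:
  commands:
    - [[240,0,-0.00167,0,0,0,0],[240,0,-0.00167,0,0,0,0],[240,0,-0.00167,0,0,0,0],[240,0,-0.00167,0,0,0,0],[240,0,-0.00167,0,0,0,0],[240,0,-0.00167,0,0,0,0],[240,0,-0.00167,0,0,0,0],[240,0,-0.00167,0,0,0,0],[240,0,-0.00167,0,0,0,0],[240,0,-0.00167,0,0,0,0]]

```text
clock: 95.62
position: [681.7, -48.4, 193.4]
ee_rot: [0.746, -0.666, 0.0, 0.0]
contact_force: [-0.2, -0.8, -1.1]
gripper_width: 24.5
grasp_force: 59.0
```

```bash
python3 -c "
from h import *
st()"
```

```text
t95.62 box [ 112.3 -146.9  193.4] phi -83.59 tilt [-0. -0.] F [-0.2 -0.8 -1.1] w 24.5 gf 59.0 j [ 0.17  0.51  0.11  0.   -1.17 -0.05]
```

>>> servo_tool:
  commands:
    - [[240,0,0,-0.006,0,0,0],[240,0,0,-0.012,0,0,0],[240,0,0,-0.016,0,0,0],[240,0,0,-0.016,0,0,0],[240,-0.006,0.003,-0.012,0,0,0],[240,-0.014,0.006,-0.006,0,0,0],[240,-0.02,0.009,0,0,0,0],[240,-0.024,0.011,0,0,0,0],[240,-0.026,0.012,0,0,0,0],[240,-0.026,0.012,0,0,0,0]]

```text
clock: 96.45
position: [614.1, 62.6, 261.1]
ee_rot: [0.745, -0.667, -0.0, 0.0]
contact_force: [0.3, 0.7, -1.5]
gripper_width: 24.6
grasp_force: 59.1
```

>>> servo_tool:
  commands:
    - [[240,-0.026,0.012,0,0,0,0],[240,-0.026,0.012,0,0,0,0],[240,-0.026,0.012,0,0,0,0],[240,-0.026,0.012,0,0,0,0],[240,-0.026,0.012,0,0,0,0],[240,-0.026,0.012,0,0,0,0],[240,-0.026,0.012,0,0,0,0],[240,-0.026,0.012,0,0,0,0],[240,-0.026,0.012,0,0,0,0],[240,-0.026,0.012,0,0,0,0]]

```text
clock: 97.28
position: [465.3, 307.1, 261.4]
ee_rot: [0.746, -0.666, -0.0, 0.0]
contact_force: [1.3, 0.4, -1.9]
gripper_width: 24.6
grasp_force: 59.1
```

>>> servo_tool:
  commands:
    - [[240,-0.024,0.011,0,0,0,0],[240,-0.02,0.01,0,0,0,0],[240,-0.012,0.006,0,0,0,0],[240,-0.006,0.003,0,0,0,0],[240,0,0,0,0,0,0],[240,0,0,0,0,0,0],[240,0,0,0,0,0,0]]

```text
clock: 97.87
position: [431.2, 363.3, 261.4]
ee_rot: [0.745, -0.667, 0.0, 0.0]
contact_force: [0.1, -0.4, -0.8]
gripper_width: 24.8
grasp_force: 59.1
```

```bash
python3 -c "
from h import *
st()"
```

```text
t97.87 box [-90.  290.5 261.4] phi -83.65 tilt [-0.0002 -0.0004] F [ 0.1 -0.4 -0.8] w 24.8 gf 59.1 j [ 0.99  0.26 -0.1   0.   -1.21 -0.88]
```

>>> servo_tool:
  commands:
    - [[240,-0.008,0.003,0,0,0,0],[240,-0.008,0.003,0.01,0,0,0],[240,-0.0044,0.0018,0.016,0,0,0],[240,0,0,0.016,0,0,0],[240,0,0,0.012,0,0,0],[240,0,0,0.006,0,0,0],[240,0,0,0,0,0,0],[240,0,0,0,0,0,0]]

```text
clock: 98.53
position: [421.0, 383.7, 201.2]
ee_rot: [0.746, -0.666, 0.0, 0.0]
contact_force: [-0.1, 1.1, -0.5]
gripper_width: 24.6
grasp_force: 59.0
```

```bash
python3 -c "
from h import *
st();print(arm.read_state()['position'])"
```

```text
t98.53 box [-97.8 312.  201.2] phi -83.59 tilt [ 0.0001 -0.0004] F [-0.1  1.1 -0.5] w 24.6 gf 59.0 j [ 1.02  0.31 -0.18  0.   -1.08 -0.91]
[421.04150278 383.68075309 201.23735851]
```

>>> servo_tool:
  commands:
    - [[240,0.0008,0,0.008,0,0,0],[240,0,0,0.012,0,0,0],[240,0,0,0.014,0,0,0],[240,0,0,0.012,0,0,0],[240,0,0,0.008,0,0,0],[240,0,0,0.006,0,0,0],[240,0,0,0.004,0,0,0],[240,0,0,0.004,0,0,0],[240,0,0,0.004,0,0,0],[240,0,0,0,0,0,0]]

```text
clock: 99.37
position: [420.8, 382.5, 128.9]
ee_rot: [0.745, -0.667, -0.0, 0.0]
contact_force: [-0.1, -1.1, -1.1]
gripper_width: 24.7
grasp_force: 59.1
```

```bash
python3 -c "
from h import *
st()"
```

```text
t99.37 box [-98.1 310.8 128.9] phi -83.6 tilt [-0.0005 -0.0005] F [-0.1 -1.1 -1.1] w 24.7 gf 59.1 j [ 1.02  0.38 -0.27 -0.   -0.91 -0.91]
```

Handle is entering the socket freely; the last 21 mm follow.

>>> servo_tool:
  commands:
    - [[240,0,0,0.004,0,0,0],[240,0,0,0.004,0,0,0],[240,0,0,0.004,0,0,0],[240,0,0,0.004,0,0,0],[240,0,0,0.003,0,0,0],[240,0,0,0.0015,0,0,0],[240,0,0,0,0,0,0]]

```text
clock: 99.95
position: [420.8, 382.5, 108.4]
ee_rot: [0.746, -0.666, 0.0, 0.0]
contact_force: [-0.1, -0.2, -1.4]
gripper_width: 24.9
grasp_force: 59.1
```

>>> servo_tool:
  commands:
    - [[240,0,0,0.001,0,0,0],[240,0,0,0,0,0,0]]

```text
clock: 100.12
position: [421.1, 382.8, 108.0]
ee_rot: [0.746, -0.666, 0.0, -0.0]
contact_force: [-0.0, -1.4, -2.1]
gripper_width: 24.6
grasp_force: 59.1
```

```bash
python3 -c "
from h import *
st()"
```

```text
t100.12 box [-97.8 311.1 108. ] phi -83.59 tilt [0.0003 0.0002] F [-0.  -1.4 -2.1] w 24.6 gf 59.1 j [ 1.02  0.41 -0.3   0.   -0.87 -0.91]
```

Now release slowly, rise clear, and check from the cameras.

>>> servo_tool:
  commands:
    - [[240,0,0,0.0005,0,0,0],[180,0,0,0,0,0,0],[140,0,0,0,0,0,0],[100,0,0,0,0,0,0],[60,0,0,0,0,0,0],[0,0,0,0,0,0,0],[0,0,0,0,0,0,0],[0,0,0,-0.01,0,0,0],[0,0,0,-0.02,0,0,0],[0,0,0,-0.025,0,0,0]]

```text
clock: 100.95
position: [420.4, 381.8, 162.1]
ee_rot: [0.745, -0.667, 0.0, 0.002]
contact_force: [0.6, 0.4, -0.3]
gripper_width: 85.4
grasp_force: 0.0
```

>>> servo_tool:
  commands:
    - [[0,0,0,-0.03,0,0,0],[0,0,0,-0.03,0,0,0],[0,0,0,-0.03,0,0,0],[0,0,0.01,-0.02,0,0,0],[0,0,0.02,-0.01,0,0,0],[0,0,0.02,0,0,0,0],[0,0,0.02,0,0,0,0],[0,0,0.01,0,0,0,0],[0,0,0,0,0,0,0],[0,0,0,0,0,0,0]]

```text
clock: 101.78
position: [341.5, 374.0, 283.1]
ee_rot: [0.746, -0.666, 0.0, -0.001]
contact_force: [0.7, 0.2, -0.7]
gripper_width: 85.5
grasp_force: 0.0
```

```bash
python3 -c "
from h import *
st();s=cams.get_image('side');g=cv2.cvtColor(s['frame'],cv2.COLOR_BGR2GRAY)
for v in range(147,172,3): print(v,[int(x) for x in g[v,172:194]])
cv2.imwrite('pics/end.png',cv2.resize(s['frame'][100:310,120:400],(800,600),interpolation=3))"
```

```text
t101.78 box [-177.9  311.3  283.1] phi -83.53 tilt [0.0009 0.0009] F [ 0.7  0.2 -0.7] w 85.5 gf 0.0 j [ 1.15  0.15 -0.19  0.   -1.23 -1.04]
147 [97, 102, 115, 91, 85, 87, 90, 91, 93, 92, 93, 92, 93, 95, 96, 97, 96, 97, 96, 96, 96, 96]
150 [95, 99, 111, 103, 85, 78, 79, 83, 83, 78, 72, 62, 56, 63, 92, 95, 97, 97, 97, 98, 99, 99]
153 [96, 97, 96, 90, 79, 56, 34, 30, 34, 32, 29, 29, 28, 35, 66, 96, 96, 95, 95, 94, 92, 92]
156 [98, 98, 98, 98, 90, 77, 46, 29, 27, 27, 29, 30, 28, 29, 46, 89, 94, 94, 93, 93, 93, 91]
159 [98, 98, 99, 101, 98, 89, 69, 35, 27, 29, 28, 30, 30, 26, 34, 62, 91, 94, 93, 93, 92, 91]
162 [98, 97, 98, 99, 100, 97, 84, 53, 30, 28, 28, 29, 28, 27, 30, 43, 84, 94, 94, 93, 94, 93]
165 [99, 99, 97, 96, 95, 94, 93, 81, 41, 29, 28, 29, 28, 29, 28, 33, 64, 104, 109, 102, 102, 112]
168 [97, 97, 96, 95, 95, 94, 94, 91, 72, 36, 28, 29, 29, 28, 29, 30, 39, 70, 92, 94, 95, 94]
171 [89, 94, 94, 93, 93, 94, 94, 93, 86, 59, 54, 52, 55, 58, 56, 51, 40, 46, 78, 89, 93, 95]
```

View pics/end.png

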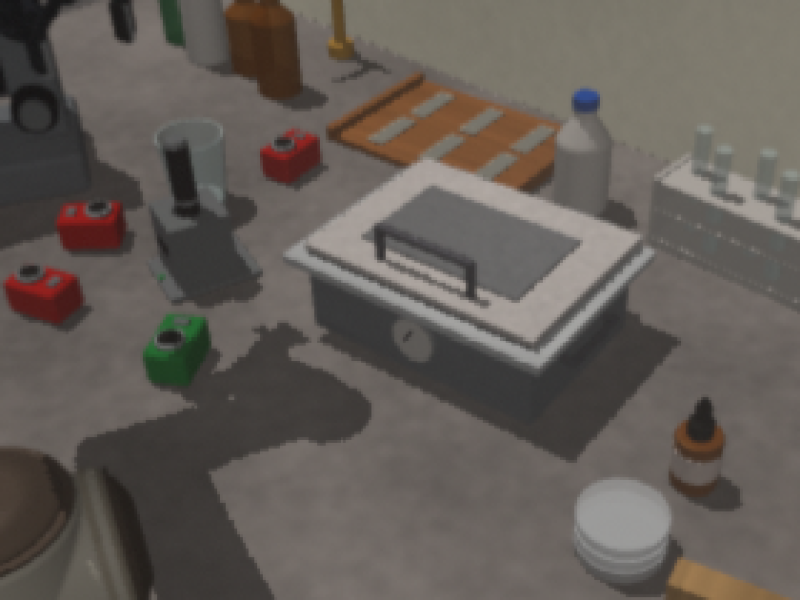

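The wand sits back at its original height, with the same pixel rows as before. The lid is shut and the bystanders are upright in place, so I'm handing the job in.

```bash
python3 -c "
from h import *
print(ticket.job_done())"
```

```text
the job is handed in; nothing more can be done
None
```

The job is handed in at about 102 s: three lens cases and the sender are in the shut dry box, the seam was scanned left–front–right at about 2 cm/s, and the wand is back in its cradle; no verdict came back, and the fingers hit the open lid once at about 68 N when I misjudged its angle while regripping.

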